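Free a drive carrier from its left-hand clamp and put it away

TASK

The drive carrier on the inclined cradle is clamped by a bar knob with a left-hand thread: unscrew it by turning it clockwise until the engraved line on the knob points at the engraved line at the lower edge of the cradle's face, and leave it there. Then draw the carrier up the slope, clear of the knob and off the cradle, lay it flat with its grip bar up in the open drawer without dropping it, and push the drawer fully shut. Leave everything else on the bench where it is.

Things in the scene. Friction and masses are not known exactly. Their poses are not given: they have to be found in the camera images.
- face (a point): Point where the knob's axis pierces the flat face of the fixed grey cradle. The face leans back 30 degrees from level and looks up and towards the robot: x points up the slope, z square out of the face (the knob's axis), y across. The face runs from -50 to +165 mm along x, 62 mm to each side. A fixed steel spindle 14 mm across stands here. The cradle may be left or right of the drawer unit.
- mark (a point): Short engraved dark line (14 mm) on the cradle's face near its lower edge, 41 mm straight down the slope from the knob's axis: the knob's engraved line must end up pointing at it. Axes as face.
- stop (a point): Stop strip on the cradle's face, 4 mm high, 8 mm wide, 80 mm across: this point is on its top edge nearest the carrier, 147 mm up the slope from the knob's axis and 2 mm beyond the carrier's upper end. The carrier must rise more than 4 mm off the face to be drawn out over it. Two guide rails, 6 mm high, lie 2.5 mm beside the carrier. Axes as face.
- knob_grip (a point): Centre of the knob's aluminium grip bar, on the knob's axis, 42 mm off the face at joint value 0. Bar 64 long, 20 wide, 38 mm high (19 mm each way along the axis); right below it a flange 44 mm across, 8 mm thick. z out along the axis, x along the bar to the end with the engraved dark line (on top, middle to end; two cross grooves at the other end tell of the left-hand thread).
- knob (a joint): Turn of the knob in rad, growing clockwise as seen looking down onto it. Starts at 0.15 to 0.7, tight stop at -0.15. Moves out along its axis 4 mm per rad. At 2.6 its line points exactly at the cradle's line (along -x of face) and the flange is 11 mm clear of the carrier's fork; it can go on to 3.3. Friction 0.12 N m: it stays where it is left.
- carrier_grip (a point): Centre of the carrier's black grip bar: 56 long, 20 wide, 36 mm high (18 mm each way), on an aluminium tray 160 x 80 x 14 mm; 0.25 to 0.55 kg in all. x along tray and bar, away from the fork, z out of its top, y across. The underside is 32 mm below this point, the tray's middle 24 mm towards -x. On the cradle x points up the slope.
- seat (a point): Where carrier_grip lies while the carrier is seated, 89 mm up the slope from the knob's axis; axes as face. Seated, the fork at the carrier's -x end (slot 19 mm wide, 22 mm deep) straddles the spindle under the knob's flange, its tips 15 mm past the axis: the carrier must go 37 mm up the slope for the fork to clear the flange.
- unit: Fixed low drawer unit (white, roof 110 mm above the table, 250 mm wide, a meter lying on it) with one drawer opening along this body's -x, towards the robot. Origin on the table in front of the housing, which reaches from 130 to 410 mm along +x. y along the width. The roof covers all but the pulled-out part of the drawer; a carrier lying flat in it passes under (70 mm above its floor).
- drawer (a joint): How far the drawer is open, m: starts 0.165 to 0.19, 0 is fully shut. It slides with about 1 to 2 N and stays where it is left.
- drawer_handle (a point): Middle of the drawer's handle bar (11 mm thick, 120 mm long, 35 mm in front of the drawer's outer front, 72 mm above the table); moves with the drawer. x towards the back, y along the width. The drawer's inner floor is 44 mm below this point; inside it spans from 56 to 291 mm along +x and 104 mm to each side. Walls 60 mm high. Pushing the bar along +x shuts the drawer.
- screwdriver: Bystander, leave alone: black-handled screwdriver, 170 mm long, lying on the table; origin under its middle, x along it.
- tape: Bystander, leave alone: roll of clear tape, 80 mm across, 24 mm high, lying flat on the table; origin under its middle.
- bottle: Bystander, leave alone: white solvent bottle, 60 mm across, 150 mm high, at one side; origin under its middle.
- mug: Bystander, leave alone: white mug, 80 mm across, 90 mm high, at the other side; origin under its middle.
- keyboard: Bystander, leave alone: slim keyboard, 115 x 280 x 15 mm, at one side; origin under its middle.
- tray: Bystander, leave alone: grey divided parts tray, 160 x 120 x 30 mm, at one side; origin under its middle.
Things that resemble listed ones, but are neither listed nor needed, are in the scene too. Leave any turquoise look-alike of the part that bears face alone.

How it is judged (in metres and radians):
On the way, in this order (a step that is already met when the one before it is completed fails the run):
1. the knob is turned clockwise until its line points at the cradle's line (joint 2.35 to 2.85), the carrier still seated (within 10 mm) (value of joint knob between 2.35 and 2.85 rad and distance between carrier_grip and seat below 0.01 m), for 0.2 s.
2. the carrier is off the cradle (more than 70 mm from its seat) in the gripper (distance between carrier_grip and seat above 0.07 m and contact force between the fingers and carrier above 1 N), for 0.1 s.
3. the carrier lies flat on the floor of the drawer, still open, and is let go (x of carrier_grip in the frame of drawer_handle between 0.0685 and 0.2785 m and y of carrier_grip in the frame of drawer_handle between -0.09 and 0.09 m and z of carrier_grip in the frame of drawer_handle between -0.02 and -0.004 m and angle between carrier_grip's own z axis and vertical below 0.12 rad and value of joint drawer above 0.1 m and contact force between the fingers and carrier below 0.1 N), for 0.2 s.
At the end, for the whole second after the job is handed in: The drawer is shut (within 8 mm), the carrier lies flat (within 7 degrees), grip bar up, on its floor and at rest, and the knob's engraved line still points at the cradle's line (within 0.25 rad, joint 2.35 to 2.85) (x of carrier_grip in the frame of drawer_handle between 0.0685 and 0.2785 m and y of carrier_grip in the frame of drawer_handle between -0.09 and 0.09 m and z of carrier_grip in the frame of drawer_handle between -0.02 and -0.004 m and angle between carrier_grip's own z axis and vertical below 0.12 rad and value of joint drawer below 0.008 m and value of joint knob between 2.35 and 2.85 rad and linear speed of carrier below 0.02 m/s); the robot touches nothing.
It fails at once if the knob is turned the wrong way, against its tight stop (joint below -0.1) (value of joint knob below -0.1 rad).
It fails at once if the carrier is dropped (out of the fingers and falling faster than 0.7 m/s, a fall of 25 mm) (linear speed of carrier above 0.7 m/s and contact force between the fingers and carrier below 0.1 N).
It fails at once if a bystander is moved more than 40 mm (distance of any of screwdriver, tape, bottle, mug, keyboard, tray from where it was at the start of the episode above 0.04 m).
It also fails if it takes over 64 s, if anything falls off the work surface, if the arm or the gripper's body presses on something with over 40 N, if the wrist force passes 120 N, or if a joint passes its speed limit or range.

ROBOT

A 6-joint arm with a two-finger parallel gripper is mounted at the origin on the work surface. World frame = base frame: x ahead of the robot, y to its left, z up, the work surface at z = 0. Lengths are in m, angles in degrees, forces in N, time in s.
With the tool pointing down it reaches from about 0.35 to 0.8 m from the base axis. Payload 7.3 kg.
Tool frame: the origin (TCP) lies on the centre line of the jaws, within the pads' length; the fingertips stand 19 mm ahead of it and the grasp point (between the pads) is the TCP (r.tip_reach is the z of the fingertips in the tool frame, in m); z points along the fingers, y is the direction in which the jaws open and shut (so a half turn about z gives the same grasp; the last joint's range is limited). The gripper opens to 85 mm and grips with 20 to 120 N. Pads are 22 mm wide; open, the fingers measure 114 mm over their backs; the gripper's body (76 mm by 85 mm) begins 54 mm behind the grasp point. The pads swing forward as they close: fully open they stand 13 mm farther back than shut.
Start: joints at [55.462, 19.595, 87.324, -0, 73.075, -8.365], TCP at [0.232, 0.471, 0.213] pointing down, gripper open.
Joint ranges: [-145.02, 145.02], [-44.19, 115.74], [2.07, 154.8], [-57.11, 237.11], [16.16, 152.29], [-177.93, 177.93]. Speed limits (degrees/s): [147.25, 147.25, 180, 180, 180, 180].

INTERFACE

Orientations are given as [roll, pitch, yaw] about the fixed x, y, z axes, in that order (R = Rz(yaw) Ry(pitch) Rx(roll)).
In Python, from plant import r, read_camera, ticket, finder gives the robot as it stands. The module is installed in compiled form; this text tells all that it offers.
- The arm moves only by the tool apply_moves, never from a script. Its argument "targets" is a list that holds one entry, the list of rows, each a list of 7 numbers: the shift along the tool's x, y, z in mm, then the turn, a rotation vector about the tool's x, y, z in degrees, then the gripper's target within -1 to 1 (shut at 1, half-way at 0, fully open at -1). A call has 1 to 5 rows; each row is the pose to reach, as a shift and turn from the pose commanded when the call began, along the tool's axes at that moment; what a row does not reach only later rows make up. A row lasts 1/8 s, in which the tool goes at most 62.5 mm and 10.7 degrees, less where a joint would pass 70% of its speed; a pose out of reach is approached as far as the arm can. A call with a gripper value outside its range is refused whole. The fingers move at their own pace and stop on an object; the grip force is fixed at half the most. Time passes only in rows, so rows that repeat a pose let the fingers close. It gives the time, the measured TCP pose, the force and the opening at its end, in the units of the state.
- r.state(): the state, without advancing time (a new reading comes with each control period).
- read_camera(name): name is "scene" or "top" or "wrist"; returns a dict with "color" (480x640x3 uint8, red, green, blue), "range_z" (480x640 float32, m along the optical axis (not along the pixel's ray), 0 where there is no reading), "intrinsics" (3x3 intrinsics, pixels), "rvec" (rotation vector, rad) and "tvec" (3), from world to camera coordinates, as OpenCV has them. Camera axes: x right, y down, z forward; pixel columns grow to the right and rows downward; lengths in m; the calibration is good to about 2 mm. A picture is of the moment at which its call begins.
- ticket.hand_in(): hands the job in, once; it reports no verdict.
Trained networks look in a picture, given as the dict that the camera call returned (one of the last four; its "shot" number tells which), for a name from the list of things; names that differ only in an ending like _2 or _b are one class to them, and where a whole thing is asked for, a point or a joint stands for the part that bears it (a point fixed in the world has none). Each returns a list of dicts, best first, with "score" (0 to 1); they miss things now and then, are a little off and sometimes report something else, mostly with a low value. They report only what shows in the picture. A call takes as long as a camera call. They do not tell look-alikes from the thing itself.
- finder.search_frame(picture, thing): "centre" ([x, y, z] in m, in the coordinates of the camera as it stood for that picture, good to about 4 mm: the middle of the surface that is visible of it).
- finder.spot_point(picture, thing): "centre" ([x, y, z] in m, in the coordinates of the camera as it stood for that picture, good to about 4 mm: a listed point, or the origin of a listed thing).
The state is a dict: "t": time; "joint_positions": joint angles; "qvel": joint speeds; "joint_torque": joint torques, N m; "position": TCP position; "tool_rot": TCP orientation; "ft_force": force on the tool from outside, world axes, zero at the start; "ft_torque": the same for the moment, N m; "grip_width": finger opening in m.
Only numpy, scipy, OpenCV 4.12 (cv2) and the standard library are available. Lean on these libraries where they do the work, as an engineer would, in place of code of your own. Each camera call takes 0.05 s, during which the arm holds its last target.

## Working session

There is one attempt and no reset: what is moved stays moved. The work goes in short steps, Python scripts to look and compute and a tool call to move; the robot and the scene stay as the last step left them, time stands still between calls to the robot, and variables do not carry over. Pictures are saved under pics/ and viewed, and the job is handed in when it is done.

Besides the shell and the picture viewer there is one more tool, called by a JSON object that holds its "op" and its "data", one argument or row to a line. apply_moves: Moves the arm, as the interface text tells. Its arguments: {"type":"object","properties":{"targets":{"type":"array","items":{"type":"array","items":{"type":"array","items":{"type":"number"}}}}},"required":["targets"]}

```bash
ls; mkdir -p pics; cat > h.py <<'E'
import numpy as np, cv2, pickle
from scipy.spatial.transform import Rotation as R
from plant import r, read_camera, ticket, finder
def save(p,name): cv2.imwrite('pics/'+name+'.png',cv2.cvtColor(p['color'],cv2.COLOR_RGB2BGR))
def c2w(p,c):
    Rm=cv2.Rodrigues(np.array(p['rvec'],float))[0]; return Rm.T@(np.array(c,float).ravel()-np.array(p['tvec'],float).ravel())
def w2p(p,w):
    w=np.array(w,float).reshape(-1,1,3)
    return cv2.projectPoints(w,np.array(p['rvec'],float),np.array(p['tvec'],float),np.array(p['intrinsics'],float),None)[0].reshape(-1,2)
def pix(p,u,v,k=1):
    d=p['range_z'][int(v)-k:int(v)+k+1,int(u)-k:int(u)+k+1]; d=d[d>0]; z=np.median(d)
    K=np.array(p['intrinsics']); return c2w(p,[(u-K[0,2])/K[0,0]*z,(v-K[1,2])/K[1,1]*z,z])
def cloud(p):
    K=np.array(p['intrinsics']);z=p['range_z'].astype(float);v,u=np.indices(z.shape)
    P=np.stack([(u-K[0,2])/K[0,0]*z,(v-K[1,2])/K[1,1]*z,z],-1)
    Rm=cv2.Rodrigues(np.array(p['rvec'],float))[0]
    return (P-np.array(p['tvec'],float).ravel())@Rm
E
python3 - <<'E'
from h import *
np.set_printoptions(precision=4,suppress=True)
print(r.state())
for n in ['scene','top']:
    p=read_camera(n); save(p,n+'0'); pickle.dump(p,open(n+'0.pkl','wb'))
    for t in ['face','mark','stop','knob_grip','carrier_grip','seat','drawer_handle','unit']:
        for o in finder.spot_point(p,t)[:3]:
            w=c2w(p,o['centre']); print(n,t,round(o['score'],2),w,w2p(p,w)[0].round())
E
```

```text
pics
{'t': 0.0, 'joint_positions': array([55.4637, 19.6386, 87.3782, -0.0015, 73.0749, -8.3644]), 'qvel': array([-0.02  ,  0.0575, -0.0889,  0.0889,  0.0906,  0.0579]), 'joint_torque': array([ -0.0003, -43.3668, -24.6012,  -0.0001,   0.0078,  -0.0001]), 'position': array([0.2313, 0.4708, 0.2127]), 'tool_rot': array([-179.9092,   -0.0119,  153.8285]), 'ft_force': array([-0.2718,  0.3563, -0.5316]), 'ft_torque': array([0.0269, 0.012 , 0.0182]), 'grip_width': 0.0855420562953921}
scene face 0.89 [ 0.8058 -0.1132  0.0458] [237. 281.]
scene face 0.76 [ 0.2044 -0.2991  0.0437] [322. 162.]
scene face 0.74 [ 0.4989 -0.2091  0.0423] [285. 214.]
scene mark 0.84 [ 0.4628 -0.2144  0.0253] [291. 211.]
scene mark 0.74 [ 0.1699 -0.2993  0.0249] [328. 162.]
scene mark 0.59 [ 0.7674 -0.1163  0.021 ] [247. 278.]
scene stop 0.97 [ 0.9264 -0.1079  0.1261] [203. 291.]
scene stop 0.77 [ 0.3316 -0.3168  0.1213] [296. 160.]
scene stop 0.75 [ 0.6234 -0.187   0.1187] [262. 221.]
scene knob_grip 0.78 [ 0.7846 -0.1205  0.08  ] [240. 269.]
scene knob_grip 0.65 [ 0.4792 -0.2148  0.0824] [288. 202.]
scene knob_grip
[... 687 characters left out ...]
op stop 0.84 [ 0.6238 -0.1914  0.1229] [386. 214.]
top stop 0.82 [ 0.3311 -0.3158  0.1247] [444. 335.]
top stop 0.66 [ 0.9313 -0.1122  0.1182] [350.  98.]
top knob_grip 0.96 [ 0.1838 -0.3     0.0805] [435. 396.]
top knob_grip 0.86 [ 0.7863 -0.1192  0.0811] [353. 157.]
top knob_grip 0.64 [ 0.4788 -0.2156  0.0837] [396. 274.]
top carrier_grip 0.62 [ 0.5622 -0.202   0.1199] [391. 239.]
top seat 0.92 [ 0.2712 -0.3066  0.1167] [440. 361.]
top seat 0.69 [ 0.8697 -0.1123  0.1224] [351. 120.]
top seat 0.69 [ 0.5625 -0.2005  0.1142] [390. 239.]
top drawer_handle 0.66 [0.4386 0.2619 0.0707] [205. 293.]
top unit 0.85 [0.5233 0.2544 0.0012] [215. 263.]
top unit 0.22 [ 0.357   0.5004 -0.0024] [121. 327.]
```

View pics/scene0.png

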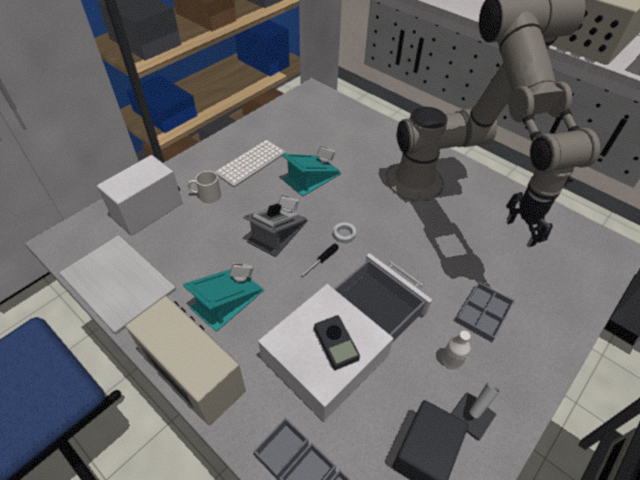

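View pics/top0.png

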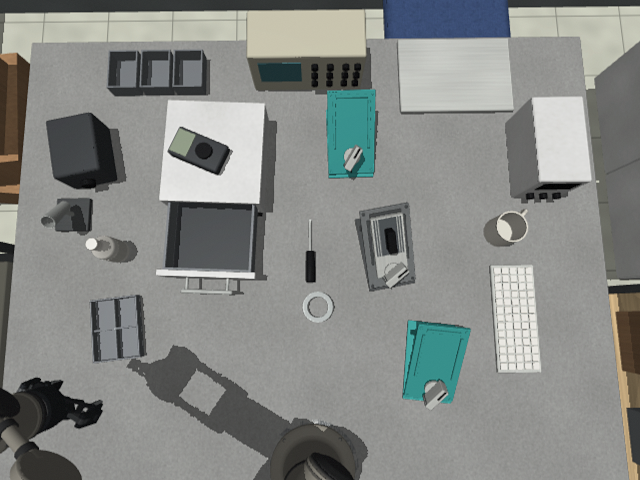

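```bash
python3 - <<'E'
import cv2
a=cv2.imread('pics/top0.png')
cv2.imwrite('pics/top0c.png',cv2.resize(a[195:310,330:450],None,fx=5,fy=5,interpolation=cv2.INTER_CUBIC))
E
```

```text
(no output)
```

View pics/top0c.png

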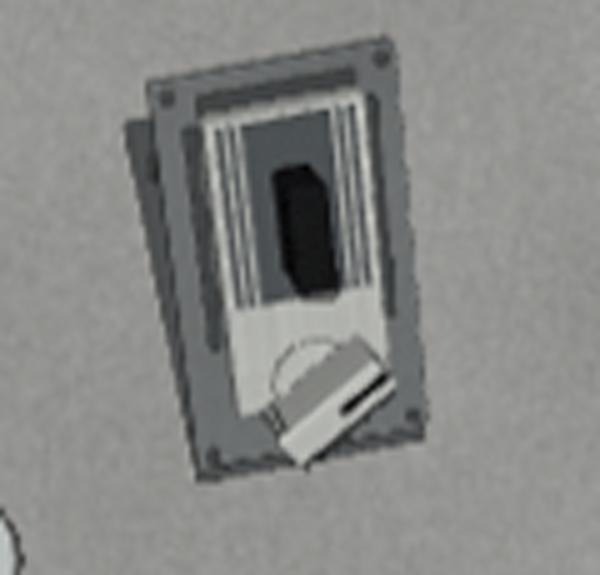

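The real one is the grey cradle (top view px 390,240; scene px 275,222). The look-alikes are the two turquoise cradles (top px 350,135 and 437,365). The knob line starts to the right and up, at about px (408,271), which fits the description. Next I fit its pose and plan the approach.

```bash
cat >> h.py <<'E'
np.set_printoptions(precision=4,suppress=True)
def face_R(yaw,tilt=30.):
    return R.from_euler('xyz',[0,-tilt,yaw],degrees=True).as_matrix()
def tool_R(F,phi):
    """tool z=-face z, tool x = face x rotated phi deg (ccw about face z)"""
    return F@R.from_euler('z',phi,degrees=True).as_matrix()@np.diag([1,-1,-1.])
def cur():
    s=r.state(); return np.array(s['position']),R.from_euler('xyz',s['tool_rot'],degrees=True).as_matrix(),s
def delta(pt,Rt,verbose=True):
    p,Rc,s=cur(); d=Rc.T@(np.array(pt)-p)*1000; rv=R.from_matrix(Rc.T@Rt).as_rotvec(degrees=True)
    if verbose: print('t',round(s['t'],2),'pos',p,'rpy',s['tool_rot'],'q',s['joint_positions'],'F',s['ft_force'],'w',round(s['grip_width'],4)); print('shift',d.round(1),'rot',rv.round(2),'|',np.linalg.norm(d).round(),np.linalg.norm(rv).round(1))
    return d,rv
E
python3 - <<'E'
from h import *
t=pickle.load(open('top0.pkl','rb'))
C=cloud(t)
# cradle face points: near estimate plane
yaw=8.5;F=face_R(yaw);f0=np.array([.4985,-.2095,.046])
L=(C-f0)@F
m=(abs(L[...,2])<.006)&(L[...,0]>-.05)&(L[...,0]<.165)&(abs(L[...,1])<.062)
P=C[m];c=P.mean(0);n=np.linalg.svd(P-c)[2][2];n*=np.sign(n[2]);print(m.sum(),'normal',n,'tilt',np.degrees(np.arccos(n[2])),'yaw',np.degrees(np.arctan2(-n[1],-n[0])))
d=(P-f0)@n;print('offset',np.median(d),d.std())
# outline of the face
m2=(abs(L[...,2])<.004)&(L[...,0]>-.08)&(L[...,0]<.2)&(abs(L[...,1])<.09)
q=L[m2];rect=cv2.minAreaRect((q[:,:2]*1000).astype(np.float32));print('rect',rect, np.percentile(q[:,0],[.5,99.5]),np.percentile(q[:,1],[.5,99.5]))
# drawer roof & handle
m=(abs(C[...,2]-.11)<.006)&(C[...,0]>.6)&(C[...,1]>.08)&(C[...,1]<.45);q=C[m];print('roof',cv2.minAreaRect((q[:,:2]*1000).astype(np.float32)),np.median(q[:,2]))
F=face_R(yaw)
tgt=np.array([.4985,-.2095,.046])+F[:,2]*.17
print(tgt);delta(tgt,tool_R(F,-(31+25)+180))
for n in ['screwdriver','tape','bottle','mug','tray']:
    p=t
E
```

```text
1534 normal [-0.4976 -0.0816  0.8636] tilt 30.28016980400115 yaw 9.311926682263643
offset -0.0010187270176015947 0.0025677161433108253
rect ((43.55754089355469, 14.678077697753906), (244.3208770751953, 153.34860229492188), 0.8602703213691711) [-0.0505  0.1654] [-0.0616  0.0635]
roof ((842.1661987304688, 227.81365966796875), (274.1130676269531, 359.255859375), 87.07286834716797) 0.10925227076120023
[ 0.4144 -0.2221  0.1932]
t 0.9 pos [0.2315 0.4712 0.2134] rpy [179.9971   0.0036 153.8302] q [55.4643 19.5956 87.3249 -0.0033 73.0761 -8.365 ] F [ 0.4053 -0.2168 -0.3283] w 0.0856
shift [-469.9 -541.5   20.2] rot [-21.45 -21.21  20.84] | 717.0 36.7
```

{"op": "apply_moves", "data": {
  "targets": [
    [[-50,-35,-40,0,0,0,-1],[-110,-75,-70,0,0,0,-1],[-165,-115,-90,0,0,0,-1],[-220,-155,-90,0,0,0,-1],[-270,-190,-90,0,0,0,-1]]
  ]
}}

```text
t: 1.52
position: [0.3733, 0.2123, 0.3027]
tool_rot: [179.9, 0.1, 153.9]
ft_force: [1.5, 0.6, 0.6]
grip_width: 0.0855
```

```bash
python3 - <<'E'
from h import *
F=face_R(8.7);tgt=np.array([.4985,-.2095,.046])+F[:,2]*.17
delta(tgt,tool_R(F,124))
E
```

```text
t 1.52 pos [0.3733 0.2123 0.3027] rpy [179.914    0.0774 153.856 ] q [ 19.3778   5.7577  91.2462   0.0051  82.8806 -44.4789] F [1.5316 0.5811 0.596 ] w 0.0855
shift [-228.4 -372.2  109.2] rot [-21.39 -21.11  20.67] | 450.0 36.5
```

{"op": "apply_moves", "data": {
  "targets": [
    [[-30,-50,15,-4,-4,4,-1],[-60,-98,25,-8,-8,8,-1],[-90,-146,40,-12,-12,12,-1],[-120,-194,55,-16,-16,16,-1],[-150,-242,70,-20,-20,20,-1]]
  ]
}}

```text
t: 2.15
position: [0.4002, -0.0659, 0.2334]
tool_rot: [156.5, 15.6, 130.5]
ft_force: [2.1, 1.0, 0.1]
grip_width: 0.0854
```

```bash
python3 - <<'E'
from h import *
F=face_R(8.7);tgt=np.array([.4985,-.2095,.046])+F[:,2]*.17
delta(tgt,tool_R(F,124))
E
```

```text
t 2.15 pos [ 0.4002 -0.0659  0.2334] rpy [156.5374  15.5789 130.4612] q [-36.8394  -8.7052 122.734   26.3933  48.7569 -95.132 ] F [2.0954 0.9627 0.1275] w 0.0854
shift [-112.8 -112.3   31. ] rot [-1.71 -1.18  1.01] | 162.0 2.3
```

{"op": "apply_moves", "data": {
  "targets": [
    [[-40,-40,10,-1,-1,1,-1],[-80,-80,20,-1.7,-1.2,1,-1],[-112.8,-112.3,31,-1.7,-1.2,1,-1],[-112.8,-112.3,31,-1.7,-1.2,1,-1]]
  ]
}}

```text
t: 2.65
position: [0.4145, -0.2232, 0.1914]
tool_rot: [154.6, 15.9, 129.0]
ft_force: [0.4, 1.0, 0.8]
grip_width: 0.0854
```

```bash
python3 - <<'E'
from h import *
F=face_R(8.7);tgt=np.array([.4985,-.2095,.046])+F[:,2]*.17
delta(tgt,tool_R(F,124))
p=read_camera('wrist'); save(p,'wrist1'); pickle.dump(p,open('wrist1.pkl','wb'))
for t in ['face','mark','stop','knob_grip','carrier_grip','seat']:
    for o in finder.spot_point(p,t)[:2]:
        w=c2w(p,o['centre']); print(t,round(o['score'],2),w,w2p(p,w)[0].round())
E
```

```text
t 2.65 pos [ 0.4145 -0.2232  0.1914] rpy [154.617   15.9054 128.9861] q [ -57.023     6.1291  117.0913   36.2592   49.874  -121.7817] F [0.3676 0.9671 0.8   ] w 0.0854
shift [ 0.2  1.3 -1.6] rot [-0.2  -0.3  -0.15] | 2.0 0.4
face 0.94 [ 0.4978 -0.2093  0.0481] [327. 220.]
face 0.8 [ 0.8045 -0.1182  0.0421] [505. 273.]
mark 0.81 [ 0.7722 -0.1148  0.0189] [486. 253.]
mark 0.61 [ 0.4606 -0.212   0.0242] [288. 189.]
stop 0.96 [ 0.6203 -0.1903  0.1243] [454. 304.]
stop 0.85 [ 0.9286 -0.1106  0.125 ] [579. 335.]
knob_grip 0.83 [ 0.7811 -0.1221  0.0822] [521. 286.]
knob_grip 0.68 [ 0.4747 -0.215   0.08  ] [321. 230.]
carrier_grip 0.9 [ 0.5624 -0.203   0.1166] [411. 287.]
seat 0.78 [ 0.8683 -0.1133  0.1137] [562. 318.]
```

View pics/wrist1.png

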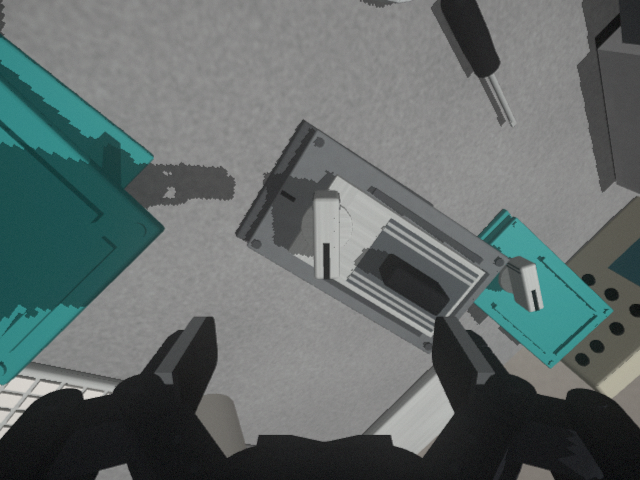

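```bash
cat > fit.py <<'E'
from h import *
def fit(p,yaw=8.7,f0=(.4985,-.2095,.046),verbose=True):
    C=cloud(p);ok=p['range_z']>0
    f0=np.array(f0)
    for it in range(3):
        F=face_R(yaw);L=(C-f0)@F
        m=ok&(abs(L[...,2])<.005)&(L[...,0]>-.045)&(L[...,0]<.16)&(abs(L[...,1])<.058)
        P=C[m];c=P.mean(0);n=np.linalg.svd(P-c,full_matrices=False)[2][2];n*=np.sign(n[2])
        f0=f0+F[:,2]*np.median((P-f0)@F[:,2])
        m2=ok&(abs(L[...,2])<.005)&(L[...,0]>-.07)&(L[...,0]<.19)&(abs(L[...,1])<.08)
        q=(L[m2][:,:2]*1000).astype(np.float32)
        img=None
        rect=cv2.minAreaRect(q)
        lo,hi=np.percentile(q,[.3,99.7],axis=0)
        print('n tilt',np.degrees(np.arccos(n[2])).round(2),'nyaw',np.degrees(np.arctan2(-n[1],-n[0])).round(2),'f0',f0,'rect',rect,lo,hi)
    return f0,L,C,ok
E
python3 - <<'E'
from fit import *
p=pickle.load(open('wrist1.pkl','rb'))
f0,L,C,ok=fit(p)
m=ok&(L[...,2]>.045)&(L[...,2]<.08)&(np.hypot(L[...,0],L[...,1])<.045)
h=L[m][:,2];print('bar top z',np.percentile(h,[50,90,98]))
zt=np.percentile(h,90)
mt=m&(L[...,2]>zt-.006)
q=(L[mt][:,:2]*1000).astype(np.float32);print('bar rect',cv2.minAreaRect(q),mt.sum())
m=ok&(L[...,2]>.043)&(L[...,2]<.056)&(abs(L[...,0]-.089)<.04)&(abs(L[...,1])<.03)
q=(L[m][:,:2]*1000).astype(np.float32);print('carrier rect',cv2.minAreaRect(q),np.median(L[m][:,2]),m.sum())
m=ok&(L[...,2]>.010)&(L[...,2]<.018)&(abs(L[...,0]-.07)<.11)&(abs(L[...,1])<.05)
q=(L[m][:,:2]*1000).astype(np.float32);print('tray rect',cv2.minAreaRect(q),np.median(L[m][:,2]),m.sum())
im=cv2.cvtColor(p['color'],cv2.COLOR_RGB2BGR)[120:360,230:510];cv2.imwrite('pics/w1c.png',cv2.resize(im,None,fx=2.8,fy=2.5,interpolation=cv2.INTER_CUBIC))
for uv in [(326,245),(327,276),(327,197),(283,191),(293,200)]: print(uv,(pix(p,*uv)-f0)@face_R(8.7)*1000)
E
```

```text
n tilt 30.44 nyaw 9.4 f0 [ 0.4989 -0.2094  0.0454] rect ((57.84236526489258, 0.04522705078125), (215.1192626953125, 124.25445556640625), 1.0883724689483643) [-49.8196 -62.0832] [163.6039  63.036 ]
n tilt 30.26 nyaw 9.61 f0 [ 0.4989 -0.2094  0.0453] rect ((57.827510833740234, 0.04494476318359375), (215.1490020751953, 124.25445556640625), 1.0883724689483643) [-49.8436 -62.1032] [163.6489  63.0714]
n tilt 30.24 nyaw 9.66 f0 [ 0.4989 -0.2094  0.0453] rect ((57.827510833740234, 0.04494476318359375), (215.1490020751953, 124.25445556640625), 1.0883724689483643) [-49.8443 -62.1047] [163.6532  63.0736]
bar top z [0.0624 0.0634 0.0639]
bar rect ((-0.09319400787353516, -1.4576168060302734), (19.850784301757812, 63.65114212036133), 34.56309509277344) 2167
carrier rect ((88.46220397949219, 0.4357185363769531), (55.96796798706055, 20.330408096313477), 1.5970815420150757) 0.049423684205558704 1587
tray rect ((63.09668731689453, -0.06281280517578125), (165.30857849121094, 80.53035736083984), 1.076879620552063) 0.014288480190033467 10119
(326, 245) [ 2.1863 -4.6661 62.6901]
(327, 276) [ 16.7623 -24.9598  62.7001]
(327, 197) [-17.0637  25.2654  59.1233]
(283, 191) [-46.5018  -0.4253   0.2347]
(293, 200) [-34.8618  -2.1997   0.5972]
```

View pics/w1c.png

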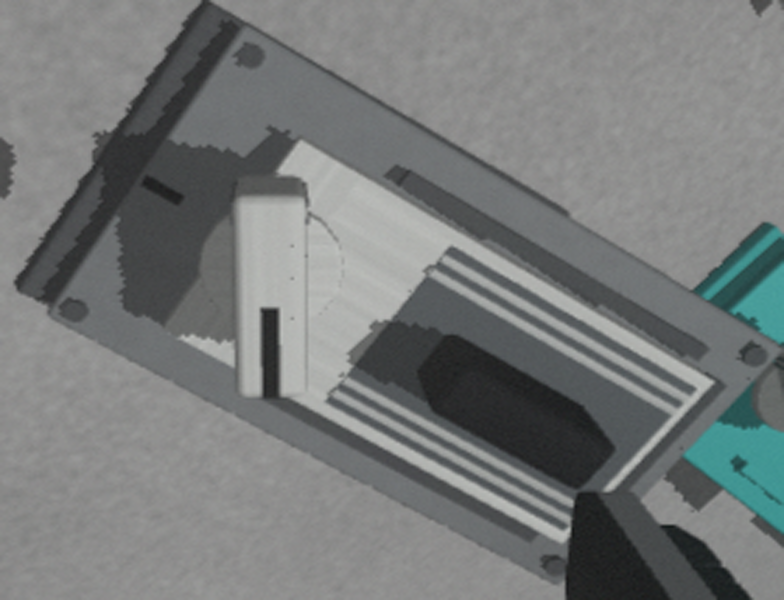

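```bash
cat >> h.py <<'E'
YAW=9.8
F=face_R(YAW)
F0=np.array([.4989,-.2094,.0453])+face_R(8.7)@np.array([.05783,0.00005,0])-F@np.array([.0575,0,0])
E
python3 - <<'E'
from fit import *
print(F0)
p=pickle.load(open('wrist1.pkl','rb'))
fit(p,YAW,F0)
delta(F0+F[:,2]*.075,tool_R(F,123.5))
delta(F0+F[:,2]*.047,tool_R(F,123.5))
E
```

```text
[ 0.4993 -0.2103  0.0455]
n tilt 30.22 nyaw 9.94 f0 [ 0.4994 -0.2102  0.0454] rect ((57.49187469482422, -0.07753372192382812), (215.15016174316406, 124.25074005126953), 0.13953427970409393) [-49.8002 -61.274 ] [163.6305  61.9282]
n tilt 30.2 nyaw 9.95 f0 [ 0.4994 -0.2102  0.0454] rect ((57.49187469482422, -0.07753372192382812), (215.15016174316406, 124.25074005126953), 0.13953427970409393) [-49.8003 -61.2748] [163.634   61.9326]
n tilt 30.2 nyaw 9.95 f0 [ 0.4994 -0.2102  0.0454] rect ((57.49187469482422, -0.07753372192382812), (215.15016174316406, 124.25074005126953), 0.13953427970409393) [-49.8003 -61.2748] [163.6341  61.9326]
t 3.0 pos [ 0.4149 -0.2193  0.193 ] rpy [154.6115  16.0513 129.296 ] q [ -56.6961    5.7456  117.2803   36.2588   49.9132 -121.7413] F [-0.1627  0.8339  0.1583] w 0.0853
shift [-4.1 -2.6 95.1] rot [-0.41  0.16 -0.27] | 95.0 0.5
t 3.0 pos [ 0.4149 -0.2193  0.193 ] rpy [154.6115  16.0513 129.296 ] q [ -56.6961    5.7456  117.2803   36.2588   49.9132 -121.7413] F [-0.1627  0.8339  0.1583] w 0.0853
shift [ -4.   -2.4 123.1] rot [-0.41  0.16 -0.27] | 123.0 0.5
```

{"op": "apply_moves", "data": {
  "targets": [
    [[-4,-2.5,30,-0.4,0.2,-0.3,-1],[-4,-2.5,70,-0.4,0.2,-0.3,-1],[-4,-2.5,95,-0.4,0.2,-0.3,-1],[-4,-2.5,95,-0.4,0.2,-0.3,-1]]
  ]
}}

```text
t: 3.5
position: [0.4621, -0.2159, 0.109]
tool_rot: [154.3, 15.8, 129.7]
ft_force: [-1.0, 1.0, 1.0]
grip_width: 0.0854
```

```bash
python3 - <<'E'
from fit import *
delta(F0+F[:,2]*.047,tool_R(F,123.5))
p=read_camera('wrist'); save(p,'wrist2')
E
```

```text
t 3.5 pos [ 0.4621 -0.2159  0.109 ] rpy [154.3007  15.7799 129.6922] q [ -50.6769   17.6994  119.1495   46.2714   37.033  -130.2405] F [-1.0143  1.0228  0.9696] w 0.0854
shift [-1.2  0.3 26.9] rot [ 0.01 -0.25 -0.04] | 27.0 0.2
```

View pics/wrist2.png

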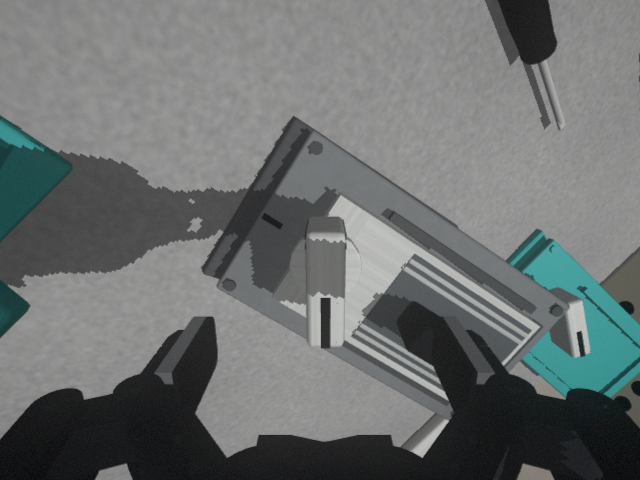

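{"op": "apply_moves", "data": {
  "targets": [
    [[-1,0.3,27,0,0,0,-1],[-1,0.3,27,0,0,0,-1],[-1,0.3,27,0,0,0,1],[-1,0.3,27,0,0,0,1],[-1,0.3,27,0,0,0,1]]
  ]
}}

```text
t: 4.18
position: [0.4762, -0.2161, 0.0876]
tool_rot: [154.3, 16.0, 129.6]
ft_force: [0.1, 0.3, 1.1]
grip_width: 0.0321
```

{"op": "apply_moves", "data": {
  "targets": [
    [[0,0,0,0,0,0,1],[0,0,0,0,0,0,1]]
  ]
}}

```text
t: 4.42
position: [0.4762, -0.2158, 0.087]
tool_rot: [154.3, 15.9, 129.6]
ft_force: [0.4, 0.3, -0.6]
grip_width: -0.0001
```

```bash
python3 - <<'E'
from fit import *
delta(F0+F[:,2]*.047,tool_R(F,123.5))
E
```

```text
t 4.42 pos [ 0.4762 -0.2158  0.087 ] rpy [154.3072  15.9382 129.5762] q [ -49.0271   21.0621  119.0549   50.0742   33.8699 -133.2881] F [ 0.4199  0.3277 -0.5662] w -0.0001
shift [1.4 0.7 0.9] rot [-0.03 -0.05 -0.07] | 2.0 0.1
```

```bash
python3 - <<'E'
from fit import *
p=read_camera('wrist'); save(p,'wrist3')
p=read_camera('scene'); save(p,'scene3'); im=cv2.imread('pics/scene3.png');cv2.imwrite('pics/scene3c.png',cv2.resize(im[120:280,200:380],None,fx=4,fy=3.7,interpolation=cv2.INTER_CUBIC))
E
```

```text
(no output)
```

View pics/wrist3.png

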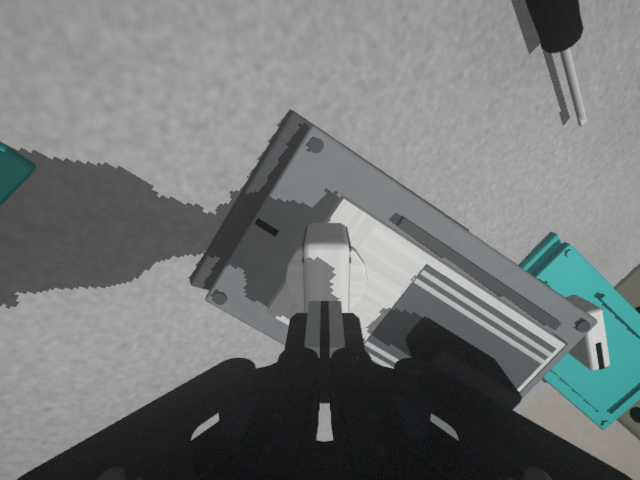

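View pics/scene3c.png

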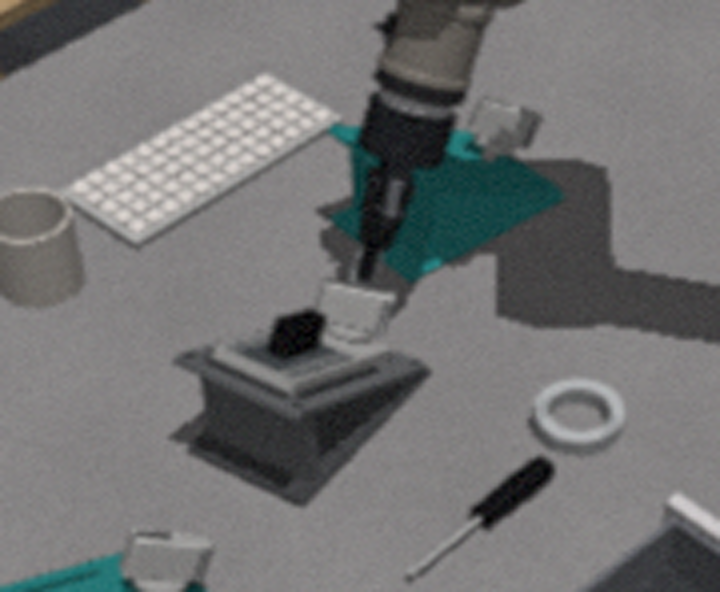

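```bash
python3 - <<'E'
from fit import *
print(r.tip_reach, [x for x in dir(r) if x[0]!='_'])
p=read_camera('wrist');C=cloud(p)
pt,Rt,s=cur()
T=(C-pt)@Rt*1000
for uv in [(315,312),(335,312),(315,340),(335,340),(325,345)]:
    print(uv,'tool frame mm',T[uv[1],uv[0]],'face',((C[uv[1],uv[0]]-F0)@F)*1000)
for uv in [(310,230),(345,230),(315,295)]: print('bar',uv,((C[uv[1],uv[0]]-F0)@F)*1000,T[uv[1],uv[0]])
cam=c2w(p,[0,0,0]);print('cam in tool',Rt.T@(cam-pt)*1000)
Rc=cv2.Rodrigues(np.array(p['rvec'],float))[0];print(Rc@Rt)
for n in ['scene','top']:
    q=read_camera(n);C=cloud(q);T=(C-pt)@Rt*1000;ok=q['range_z']>0
    m=ok&(abs(T[...,0])<30)&(abs(T[...,1])<35)&(T[...,2]>-60)&(T[...,2]<25)
    dark=(q['color'].astype(int).sum(-1)<150)
    A=T[m&dark];print(n,len(A), np.percentile(A,[2,50,98],axis=0) if len(A) else '')
    print(w2p(q,[pt,pt+Rt[:,2]*.019]))
E
```

```text
0.019 ['MotionError', 'state', 'tip_reach']
(315, 312) tool frame mm [ 11.12    -3.8478 -31.8628] face [-9.1371  5.669  79.6495]
(335, 312) tool frame mm [ 10.8395   3.8488 -31.3218] face [-2.5593  9.6745 79.1042]
(315, 340) tool frame mm [ 11.328   -3.3527 -52.0326] face [-8.8178  6.1029 99.8191]
(335, 340) tool frame mm [ 12.083    3.2585 -53.248 ] face [ -3.7145  10.3739 101.032 ]
(325, 345) tool frame mm [ 10.7081  -0.0294 -54.0523] face [ -5.7005   7.4148 101.8365]
bar (310, 230) [-23.756   22.0456  39.4571] [32.7975 -7.0079  8.3545]
bar (345, 230) [-9.7234 30.7368 37.6815] [32.3202  9.4922 10.121 ]
bar (315, 295) [-9.3926  5.348  64.0756] [ 10.9761  -4.2299 -16.2889]
cam in tool [  78.7622   -0.1679 -161.0133]
[[-0.0001  1.      0.0009]
 [-0.952   0.0002 -0.3061]
 [-0.3061 -0.0009  0.952 ]]
scene 36 [[ -7.5382   3.0906 -59.0175]
 [  1.8655  12.2366 -43.7721]
 [  8.0579  18.0973 -25.3556]]
[[287.9096 200.6095]
 [286.5142 205.5825]]
top 8 [[-27.9348  -1.5388 -39.9241]
 [-19.6201   0.8826 -15.5497]
 [-10.8669   1.9907 -13.5462]]
[[395.8588 275.1309]
 [393.8672 271.9181]]
```

```bash
python3 - <<'E'
from fit import *
p=pickle.load(open('wrist1.pkl','rb'));C=cloud(p);pt=np.array([.4149,-.2193,.193]);Rt=R.from_euler('xyz',[154.6115,16.0513,129.296],degrees=True).as_matrix()
T=(C-pt)@Rt*1000
print('cam in tool',Rt.T@(c2w(p,[0,0,0])-pt)*1000)
for uv in [(203,320),(212,320),(447,320),(205,340),(440,325),(190,345),(170,370)]: print(uv,T[uv[1],uv[0]])
p=read_camera('wrist');C=cloud(p);pt,Rt,s=cur();T=(C-pt)@Rt*1000
for v in range(290,330,3): print(v,T[v,315],T[v,325],p['color'][v,315])
p=read_camera('top');save(p,'top3');im=cv2.imread('pics/top3.png');cv2.imwrite('pics/top3c.png',cv2.resize(im[195:310,330:450],None,fx=5,fy=5,interpolation=cv2.INTER_CUBIC))
E
```

```text
cam in tool [  76.5095   -2.9437 -160.0852]
(203, 320) [  9.202  -48.2534 -37.399 ]
(212, 320) [  7.1759 -46.195  -33.7346]
(447, 320) [  8.2985  41.7203 -36.511 ]
(205, 340) [  4.101  -46.4102 -42.7371]
(440, 325) [  6.2531  39.304  -36.5543]
(190, 345) [  8.6219 -47.7094 -53.0643]
(170, 370) [  8.8152 -48.9066 -66.5993]
290 [ 12.9453  -4.2187 -15.5396] [ 12.4517   0.0226 -14.4459] [118 119 117]
293 [ 10.9524  -4.2659 -14.2364] [ 11.089    0.0232 -14.5293] [117 119 117]
296 [  9.884   -4.2564 -14.9625] [  9.7033   0.0238 -14.5765] [119 120 118]
299 [  8.6106  -4.2592 -15.2494] [  8.3302   0.0244 -14.6639] [116 117 116]
302 [ 11.0965  -4.0455 -23.1969] [ 11.0405   0.0149 -23.0802] [84 86 86]
305 [ 11.1178  -3.9785 -25.9279] [ 10.8088   0.0128 -25.3083] [84 86 89]
308 [ 11.4328  -3.8974 -29.1436] [ 10.9023   0.01   -28.102 ] [83 85 87]
311 [ 11.1185  -3.8534 -31.0419] [ 11.1062   0.0071 -31.0156] [84 87 89]
314 [ 11.2723  -3.7855 -33.7652] [ 10.9501   0.0051 -33.155 ] [84 85 86]
317 [ 10.4633  -3.7709 -34.619 ] [ 10.7128   0.0033 -35.0782] [83 85 87]
320 [ 11.6421  -3.6529 -39.066 ] [ 10.2001   0.0023 -36.4435] [83 85 86]
323 [ 10.9101  -3.6368 -39.9563] [ 10.3841  -0.0003 -39.0152] [83 85 85]
326 [ 10.9546  -3.5819 -42.1874] [ 11.2958  -0.0044 -42.7828] [82 84 86]
329 [ 10.8256  -3.5372 -44.0533] [ 11.2276  -0.0063 -44.7428] [83 86 86]
```

View pics/top3c.png

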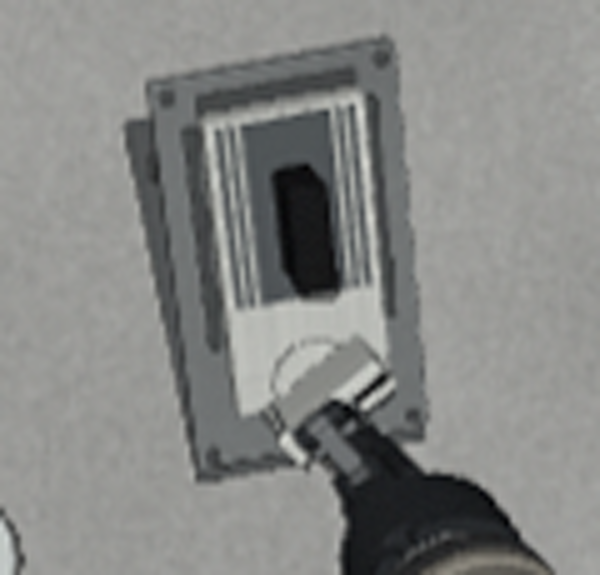

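The fingertips closed just above the knob. Measured in the same wrist picture, the shut tips are about 40 mm short of where the stated tip_reach puts them: tool z is about -21 mm, not +19 mm. I'll use the measured offset and reopen.

```bash
cat >> h.py <<'E'
GO=.0405   # true grasp point lies this far behind the reported TCP (measured by wrist depth)
def gd(G,Rt): return delta(np.array(G)+Rt[:,2]*GO,Rt)
E
python3 - <<'E'
from h import *
gd(F0+F[:,2]*.047,tool_R(F,123.5))
E
```

```text
t 4.78 pos [ 0.4762 -0.2157  0.0869] rpy [154.3115  15.9326 129.5812] q [ -49.0209   21.0767  119.0527   50.0767   33.862  -133.292 ] F [ 0.6521 -0.8771 -0.8105] w 0.0001
shift [ 1.3  0.7 41.3] rot [-0.03 -0.06 -0.07] | 41.0 0.1
```

{"op": "apply_moves", "data": {
  "targets": [
    [[0,0,0,0,0,0,-1],[0,0,0,0,0,0,-1],[0,0,0,0,0,0,-1],[0,0,0,0,0,0,-1],[0,0,0,0,0,0,-1]]
  ]
}}

```text
t: 5.4
position: [0.4762, -0.2157, 0.087]
tool_rot: [154.3, 15.9, 129.6]
ft_force: [1.4, 0.5, -0.2]
grip_width: 0.0851
```

{"op": "apply_moves", "data": {
  "targets": [
    [[1.3,0.7,20,0,0,0,-1],[1.3,0.7,41,0,0,0,-1],[1.3,0.7,41,0,0,0,-1]]
  ]
}}

```text
t: 5.78
position: [0.4958, -0.2101, 0.0503]
tool_rot: [154.3, 15.8, 129.6]
ft_force: [0.3, -0.3, 0.8]
grip_width: 0.0857
```

```bash
python3 - <<'E'
from h import *
gd(F0+F[:,2]*.047,tool_R(F,123.5))
p=read_camera('wrist');save(p,'wrist4')
E
```

```text
t 5.78 pos [ 0.4958 -0.2101  0.0503] rpy [154.3153  15.7986 129.6154] q [ -46.388    26.4053  118.8972   57.2067   29.6032 -139.2331] F [ 0.3228 -0.2852  0.8111] w 0.0857
shift [-0.9  0.1 -0.5] rot [-0.03 -0.2  -0.1 ] | 1.0 0.2
```

View pics/wrist4.png

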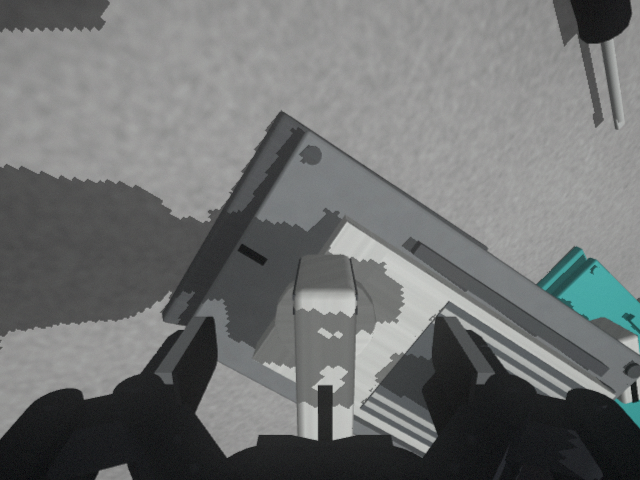

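The open fingers now straddle the bar and are centred on it. Closing.

{"op": "apply_moves", "data": {
  "targets": [
    [[-0.5,0,0,0,0,0,1],[-0.5,0,0,0,0,0,1],[-0.5,0,0,0,0,0,1],[-0.5,0,0,0,0,0,1],[-0.5,0,0,0,0,0,1]]
  ]
}}

```text
t: 6.45
position: [0.4964, -0.2113, 0.0519]
tool_rot: [154.3, 16.0, 129.6]
ft_force: [-2.4, 0.2, 5.1]
grip_width: 0.0193
```

```bash
python3 - <<'E'
from h import *
# consider turns
Rt=tool_R(F,123.5)
for k in range(1,5):
    a=31*k if k<4 else 123.5
    gd(F0+F[:,2]*(.047+np.radians(a)*.004),tool_R(F,123.5-a))
E
```

```text
t 6.45 pos [ 0.4964 -0.2113  0.0519] rpy [154.2984  15.9696 129.5735] q [ -46.4384   26.2717  118.8071   57.1321   29.6406 -139.1568] F [-2.3675  0.1584  5.069 ] w 0.0193
shift [ 0.7 -0.1 -1.6] rot [-0.03 -0.02 30.94] | 2.0 30.9
t 6.45 pos [ 0.4964 -0.2113  0.0519] rpy [154.2984  15.9696 129.5735] q [ -46.4384   26.2717  118.8071   57.1321   29.6406 -139.1568] F [-2.3675  0.1584  5.069 ] w 0.0193
shift [ 0.7 -0.1 -3.7] rot [-0.03 -0.01 61.94] | 4.0 61.9
t 6.45 pos [ 0.4964 -0.2113  0.0519] rpy [154.2984  15.9696 129.5735] q [ -46.4384   26.2717  118.8071   57.1321   29.6406 -139.1568] F [-2.3675  0.1584  5.069 ] w 0.0193
shift [ 0.7 -0.1 -5.9] rot [-0.04 -0.   92.94] | 6.0 92.9
t 6.45 pos [ 0.4964 -0.2113  0.0519] rpy [154.2984  15.9696 129.5735] q [ -46.4384   26.2717  118.8071   57.1321   29.6406 -139.1568] F [-2.3675  0.1584  5.069 ] w 0.0193
shift [ 0.7 -0.1 -8. ] rot [ -0.04   0.01 123.44] | 8.0 123.4
```

{"op": "apply_moves", "data": {
  "targets": [
    [[0.5,0,-0.7,0,0,9,1],[0.7,0,-1.5,0,0,18,1],[0.7,0,-2.2,0,0,27,1],[0.7,0,-2.8,0,0,36,1],[0.7,0,-3.2,0,0,42,1]]
  ]
}}

```text
t: 7.08
position: [0.4946, -0.2116, 0.0543]
tool_rot: [150.3, -4.3, 92.2]
ft_force: [-0.4, -1.1, 1.5]
grip_width: 0.0192
```

```bash
python3 - <<'E'
from h import *
gd(F0+F[:,2]*(.047+np.radians(84)*.004),tool_R(F,123.5-84))
gd(F0+F[:,2]*(.047+np.radians(123.5)*.004),tool_R(F,0))
E
```

```text
t 7.08 pos [ 0.4946 -0.2116  0.0543] rpy [150.3243  -4.331   92.1601] q [-46.6195  25.8636 118.9215  56.667   29.8329 -96.5757] F [-0.4437 -1.11    1.5168] w 0.0192
shift [ 0.5 -0.3 -2.2] rot [-0.01  0.06 41.72] | 2.0 41.7
t 7.08 pos [ 0.4946 -0.2116  0.0543] rpy [150.3243  -4.331   92.1601] q [-46.6195  25.8636 118.9215  56.667   29.8329 -96.5757] F [-0.4437 -1.11    1.5168] w 0.0192
shift [ 0.5 -0.3 -5. ] rot [ 0.01  0.06 81.22] | 5.0 81.2
```

{"op": "apply_moves", "data": {
  "targets": [
    [[0.3,-0.2,-0.7,0,0,9,1],[0.4,-0.3,-1.4,0,0,18,1],[0.4,-0.3,-2,0,0,27,1],[0.4,-0.3,-2.6,0,0,36,1],[0.4,-0.3,-3,0,0,42,1]]
  ]
}}

```text
t: 7.7
position: [0.4929, -0.2117, 0.0568]
tool_rot: [159.9, -22.7, 53.1]
ft_force: [1.4, -2.1, 0.7]
grip_width: 0.019
```

```bash
python3 - <<'E'
from h import *
gd(F0+F[:,2]*(.047+np.radians(123.5)*.004),tool_R(F,0))
E
```

```text
t 7.7 pos [ 0.4929 -0.2117  0.0568] rpy [159.9281 -22.719   53.069 ] q [-46.7955  25.4661 119.0246  56.2038  30.0539 -54.1959] F [ 1.4135 -2.0772  0.7375] w 0.019
shift [ 0.3 -0.2 -2. ] rot [ 0.06  0.06 39.22] | 2.0 39.2
```

{"op": "apply_moves", "data": {
  "targets": [
    [[0.2,-0.1,-0.7,0,0,9,1],[0.3,-0.2,-1.3,0,0,18,1],[0.3,-0.2,-1.8,0,0,27,1],[0.3,-0.2,-2.2,0,0,36,1],[0.3,-0.2,-2.4,0,0,39.2,1]]
  ]
}}

```text
t: 8.32
position: [0.4915, -0.2116, 0.059]
tool_rot: [179.9, -30.0, 9.9]
ft_force: [-2.9, -2.2, 3.3]
grip_width: 0.0194
```

{"op": "apply_moves", "data": {
  "targets": [
    [[0,0,0,0,0,0,1],[0,0,0,0,0,0,-0.2],[0,0,0,0,0,0,-0.2],[0,0,0,0,0,0,-0.2]]
  ]
}}

```text
t: 8.82
position: [0.4913, -0.2103, 0.0585]
tool_rot: [179.9, -29.9, 10.1]
ft_force: [-0.8, -0.2, 0.8]
grip_width: 0.0514
```

```bash
python3 - <<'E'
from h import *
gd(F0+F[:,2]*(.047+np.radians(123.5)*.004),tool_R(F,0))
gd(F0+F[:,2]*(.047+.08),tool_R(F,0))
p=read_camera('wrist');save(p,'wrist5')
E
```

```text
t 8.82 pos [ 0.4913 -0.2103  0.0585] rpy [179.9308 -29.9319  10.0834] q [-46.869   25.1508 119.1508  55.7909  30.3279 -14.8537] F [-0.7995 -0.1657  0.7996] w 0.0514
shift [0.3 1.3 0.1] rot [-0.07  0.07  0.25] | 1.0 0.3
t 8.82 pos [ 0.4913 -0.2103  0.0585] rpy [179.9308 -29.9319  10.0834] q [-46.869   25.1508 119.1508  55.7909  30.3279 -14.8537] F [-0.7995 -0.1657  0.7996] w 0.0514
shift [  0.2   1.2 -71.3] rot [-0.07  0.07  0.25] | 71.0 0.3
```

View pics/wrist5.png

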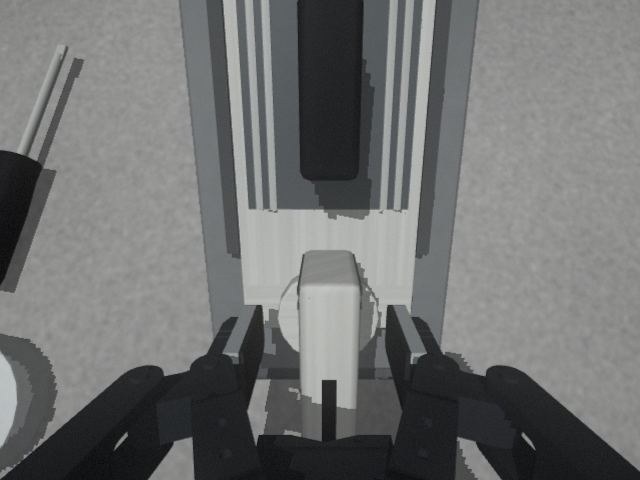

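The bar is along the slope, with its line pointing down-slope at px (328,410). I'll back straight off, then check the angle.

{"op": "apply_moves", "data": {
  "targets": [
    [[0,1,-25,0,0,0,-0.2],[0,1,-70,0,0,0,-0.2],[20,1,-110,0,0,0,-0.2],[20,1,-110,0,0,0,-0.4],[20,1,-110,0,0,0,-0.4]]
  ]
}}

```text
t: 9.5
position: [0.4543, -0.2176, 0.1636]
tool_rot: [179.9, -29.9, 10.1]
ft_force: [-0.5, 0.6, 0.1]
grip_width: 0.0596
```

```bash
python3 - <<'E'
from fit import *
p=read_camera('wrist');save(p,'wrist6')
f0,L,C,ok=fit(p,YAW,F0)
m=ok&(L[...,2]>.05)&(L[...,2]<.085)&(np.hypot(L[...,0],L[...,1])<.045)
zt=np.percentile(L[m][:,2],80);mt=m&(L[...,2]>zt-.006);print(zt,cv2.minAreaRect((L[mt][:,:2]*1000).astype(np.float32)),mt.sum())
m=ok&(L[...,2]>.043)&(L[...,2]<.056)&(abs(L[...,0]-.095)<.045)&(abs(L[...,1])<.03)
print('carrier',cv2.minAreaRect((L[m][:,:2]*1000).astype(np.float32)),np.median(L[m][:,2]),m.sum())
gd(F0+F[:,2]*.037+F[:,0]*.089,tool_R(F,0))
E
```

```text
n tilt 30.36 nyaw 9.89 f0 [ 0.4993 -0.2103  0.0456] rect ((57.52491760253906, -0.12896728515625), (214.54541015625, 124.56684875488281), 0.224150612950325) [-49.1135 -61.7988] [164.3897  61.6636]
n tilt 30.38 nyaw 9.88 f0 [ 0.4993 -0.2103  0.0456] rect ((57.52491760253906, -0.12896728515625), (214.54541015625, 124.56684875488281), 0.224150612950325) [-49.1131 -61.7949] [164.3886  61.6605]
n tilt 30.38 nyaw 9.88 f0 [ 0.4993 -0.2103  0.0456] rect ((57.52491760253906, -0.12896728515625), (214.54541015625, 124.56684875488281), 0.224150612950325) [-49.1131 -61.7949] [164.3885  61.6601]
0.07162487316223579 ((0.17386245727539062, -0.2867774963378906), (63.7447395324707, 20.29536247253418), 0.08213304728269577) 2962
carrier ((88.11996459960938, -0.16133689880371094), (19.75278663635254, 56.025146484375), 89.81597900390625) 0.049498031028994 3038
t 9.55 pos [ 0.4542 -0.2174  0.163 ] rpy [-179.9972  -29.898    10.0352] q [-51.728   11.5658 116.04    38.9696  44.2904   1.7038] F [-0.2818 -0.008   0.6012] w 0.0598
shift [ 70.    1.2 128. ] rot [-0.12  0.1   0.2 ] | 146.0 0.3
```

View pics/wrist6.png

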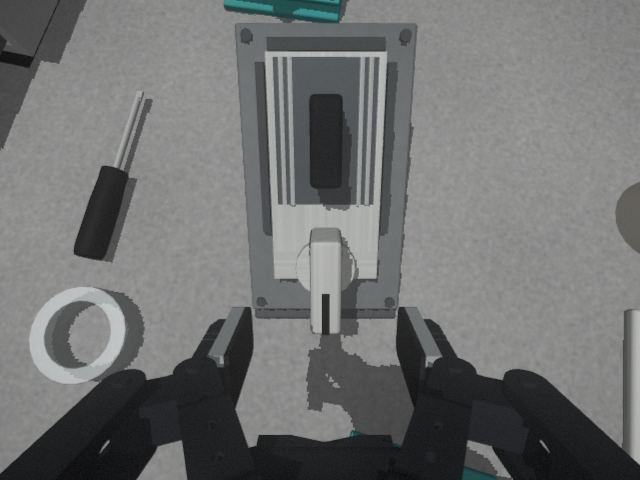

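{"op": "apply_moves", "data": {
  "targets": [
    [[35,1,20,0,0,0,-0.3],[69,1,50,0,0,0,-0.3],[69,1,95,0,0,0,-0.3],[69,1,127,0,0,0,-0.3],[69,1,127,0,0,0,-0.3]]
  ]
}}

```text
t: 10.18
position: [0.5749, -0.1957, 0.0844]
tool_rot: [-179.7, -29.7, 10.0]
ft_force: [0.4, 0.3, 0.2]
grip_width: 0.0555
```

```bash
python3 - <<'E'
from fit import *
gd(F0+F[:,2]*.037+F[:,0]*.0885,tool_R(F,0))
p=read_camera('wrist');save(p,'wrist7')
E
```

```text
t 10.18 pos [ 0.5749 -0.1957  0.0844] rpy [-179.7284  -29.655     9.9689] q [-37.9359  26.9944 108.0685  44.1469  32.1189   6.6136] F [0.4393 0.3136 0.2118] w 0.0555
shift [ 2.4  1.5 -1.3] rot [-0.36  0.35  0.15] | 3.0 0.5
```

View pics/wrist7.png

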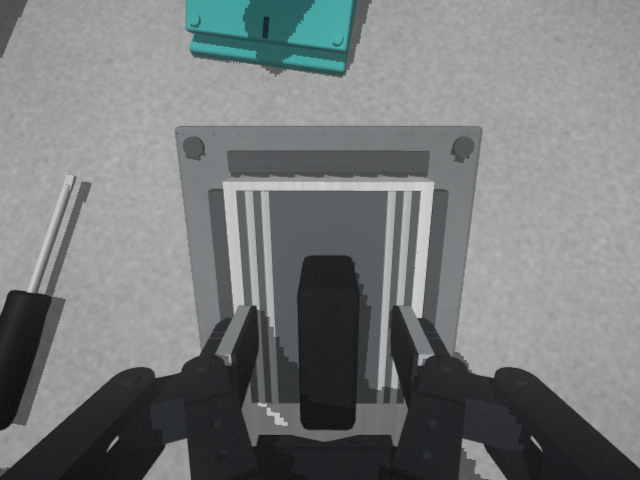

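{"op": "apply_moves", "data": {
  "targets": [
    [[2,1.2,-1,-0.3,0.3,0.1,-0.3],[2,1.2,-1,-0.3,0.3,0.1,1],[2,1.2,-1,-0.3,0.3,0.1,1],[2,1.2,-1,-0.3,0.3,0.1,1],[2,1.2,-1,-0.3,0.3,0.1,1]]
  ]
}}

```text
t: 10.85
position: [0.5774, -0.1987, 0.0914]
tool_rot: [179.6, -30.3, 10.0]
ft_force: [-3.4, 0.3, 6.2]
grip_width: 0.0193
```

```bash
python3 - <<'E'
from fit import *
gd(F0+F[:,2]*.037+F[:,0]*.0885,tool_R(F,0))
E
```

```text
t 10.85 pos [ 0.5774 -0.1987  0.0914] rpy [179.6385 -30.3113   9.9577] q [-38.0387  26.3922 108.0074  44.5091  31.9352   6.4735] F [-3.4408  0.294   6.1867] w 0.0193
shift [-2.8 -1.9  3.8] rot [ 0.28 -0.31  0.14] | 5.0 0.4
```

{"op": "apply_moves", "data": {
  "targets": [
    [[0,0,-3.5,0,0,0,1],[0,0,-7,0,0,0,1],[0,0,-7,0,0,0,1]]
  ]
}}

```text
t: 11.22
position: [0.5742, -0.1993, 0.0968]
tool_rot: [179.6, -30.3, 10.0]
ft_force: [3.1, 1.9, -1.0]
grip_width: 0.0191
```

```bash
python3 - <<'E'
from fit import *
gd(F0+F[:,2]*.037+F[:,0]*.0885,tool_R(F,0))
p=read_camera('wrist');save(p,'wrist8')
L=(cloud(p)-F0)@F
ok=p['range_z']>0
m=ok&(abs(L[...,1])<.038)&(abs(L[...,0]-.125)<.015)&(L[...,2]<.035)&(L[...,2]>.008)
A=L[m];print('tray top z',np.percentile(A[:,2],[10,50,90]),m.sum());c=np.polyfit(A[:,0],A[:,2],1);print('slope',c)
E
```

```text
t 11.22 pos [ 0.5742 -0.1993  0.0968] rpy [179.631  -30.2842   9.9502] q [-38.3265  25.6749 108.0957  43.7963  32.5225   7.068 ] F [ 3.0837  1.9105 -0.9848] w 0.0191
shift [-2.7 -2.1 10.1] rot [ 0.29 -0.28  0.13] | 11.0 0.4
tray top z [0.02   0.0209 0.022 ] 12823
slope [-0.0445  0.0268]
```

View pics/wrist8.png

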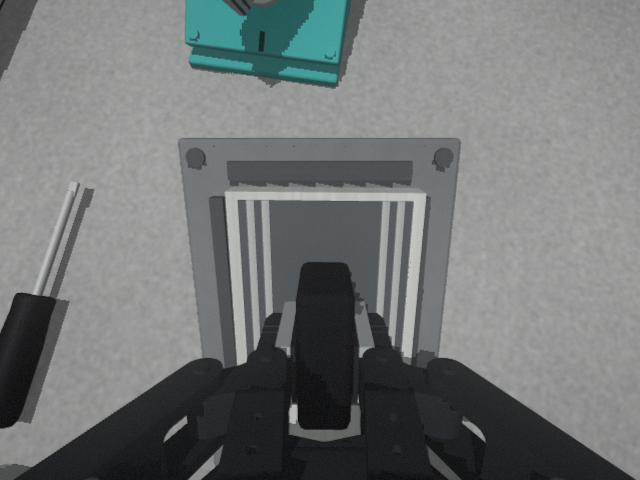

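{"op": "apply_moves", "data": {
  "targets": [
    [[15,0,0.5,0,0,0,1],[35,0,0.5,0,0,0,1]]
  ]
}}

```text
t: 11.52
position: [0.6028, -0.1935, 0.1121]
tool_rot: [179.8, -30.1, 9.9]
ft_force: [-0.6, 0.3, -5.1]
grip_width: 0.0187
```

```bash
python3 - <<'E'
from fit import *
gd(F0+F[:,2]*.037+F[:,0]*.0885,tool_R(F,0))
p=read_camera('wrist');save(p,'wrist9')
E
```

```text
t 11.53 pos [ 0.6028 -0.1935  0.1121] rpy [179.7924 -30.055    9.877 ] q [-35.64    26.1667 103.5449  38.8822  34.4155  15.0291] F [-0.6149  0.2625 -5.1057] w 0.0187
shift [-35.6  -1.2   8.7] rot [ 0.17 -0.06  0.07] | 37.0 0.2
```

View pics/wrist9.png

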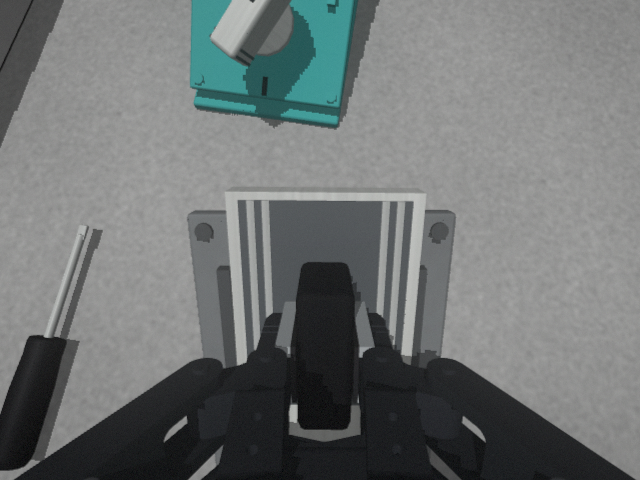

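{"op": "apply_moves", "data": {
  "targets": [
    [[15,0,0,0,0,0,1],[27,0,-3,0,0,0,1],[30,0,-40,0,0,0,1],[30,0,-90,0,0,0,1],[30,0,-120,0,0,0,1]]
  ]
}}

```text
t: 12.2
position: [0.5683, -0.1993, 0.2329]
tool_rot: [179.6, -30.2, 10.0]
ft_force: [0.9, -0.2, -5.2]
grip_width: 0.0195
```

```bash
python3 - <<'E'
from fit import *
gd(F0+F[:,2]*.037+F[:,0]*.0885,tool_R(F,0))
t=read_camera('top');save(t,'top10');pickle.dump(t,open('top10.pkl','wb'))
for k in ['drawer_handle','unit']:
  for o in finder.spot_point(t,k)[:1]: print(k,o['score'],c2w(t,o['centre']))
C=cloud(t);ok=t['range_z']>0
m=ok&(abs(C[...,2]-.11)<.004)&(C[...,0]>.6)&(C[...,0]<.95)&(C[...,1]>.11)&(C[...,1]<.43)
mm=cv2.morphologyEx(m.astype(np.uint8),cv2.MORPH_OPEN,np.ones((7,7)));q=C[mm>0]
print('roof',cv2.minAreaRect((q[:,:2]*1000).astype(np.float32)),cv2.boxPoints(cv2.minAreaRect((q[:,:2]*1000).astype(np.float32))))
m=ok&(abs(C[...,2]-.028)<.005)&(C[...,0]>.45)&(C[...,0]<.7)&(C[...,1]>.11)&(C[...,1]<.40)
mm=cv2.morphologyEx(m.astype(np.uint8),cv2.MORPH_OPEN,np.ones((5,5)));q=C[mm>0]
print('floor',cv2.boxPoints(cv2.minAreaRect((q[:,:2]*1000).astype(np.float32))),np.median(q[:,2]))
E
```

```text
t 12.2 pos [ 0.5683 -0.1993  0.2329] rpy [179.64   -30.1713   9.9734] q [-38.7397  14.5001  98.9242  29.5224  49.2854  25.2756] F [ 0.8711 -0.2212 -5.2483] w 0.0195
shift [-66.1  -1.8 130.7] rot [ 0.27 -0.17  0.15] | 146.0 0.4
drawer_handle 0.75 [0.4394 0.2617 0.0683]
unit 0.78 [0.522  0.2563 0.0004]
roof ((796.2423095703125, 236.69970703125), (241.1833953857422, 262.9808044433594), 87.35317993164062) [[659.3234 122.3088]
 [922.0236 110.1645]
 [933.1613 351.0906]
 [670.4611 363.2349]]
floor [[498.8085 160.944 ]
 [676.1268 152.035 ]
 [686.2209 352.9419]
 [508.9026 361.8509]] 0.027986289694651684
```

View pics/top10.png

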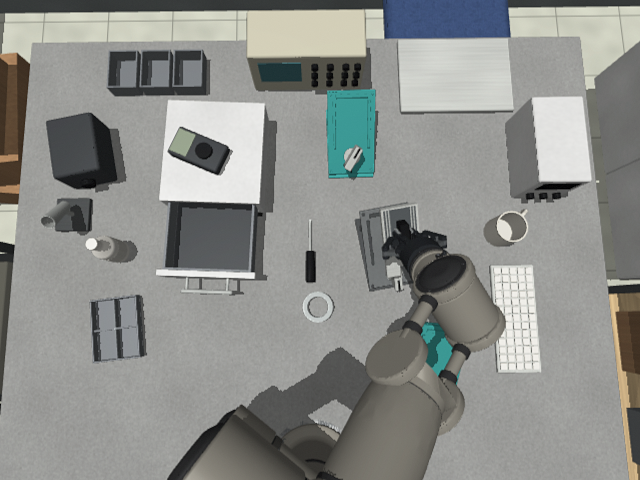

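```bash
cat >> h.py <<'E'
D=R.from_euler('z',-2.75,degrees=True).as_matrix()
H=np.array([.4395,.2617,.072])
DR=R.from_euler('z',87.25,degrees=True).as_matrix()@np.diag([1,-1,-1.])
def dp(x,y,z): q=H+D@np.array([x,y,0]);q[2]=z;return q
E
python3 - <<'E'
from h import *
print(dp(.13,.027,.2))
delta(dp(.13,.027,.22),DR)
E
```

```text
[0.5706 0.2824 0.2   ]
t 12.35 pos [ 0.5692 -0.1996  0.2326] rpy [179.5831 -30.2485   9.9531] q [-38.7069  14.5687  98.9299  29.5987  49.1122  25.2443] F [-0.2722  1.2168 -5.3489] w 0.0188
shift [  66.9 -474.9   50.1] rot [ 20.72 -25.21 -75.49] | 482.0 82.2
```

{"op": "apply_moves", "data": {
  "targets": [
    [[3,-25,0,1.0,-1.3,-3.8,1],[8,-60,2,2.1,-2.5,-7.5,1],[14,-100,5,4.1,-5,-15,1],[21,-145,10,6.2,-7.6,-22.6,1],[27,-190,20,8.3,-10.1,-30.2,1]]
  ]
}}

```text
t: 12.98
position: [0.5699, -0.0047, 0.2254]
tool_rot: [174.6, -18.1, 42.7]
ft_force: [1.7, 0.5, -5.9]
grip_width: 0.0187
```

```bash
python3 - <<'E'
from h import *
delta(dp(.13,.027,.22),DR)
E
```

```text
t 12.97 pos [ 0.5699 -0.0047  0.2254] rpy [174.5924 -18.0641  42.6533] q [-15.3893  14.7835  95.1762  14.7291  56.5079  26.1179] F [ 1.7045  0.5346 -5.8785] w 0.0187
shift [ 183.8 -216.    45.5] rot [ 12.12 -15.05 -45.04] | 287.0 49.0
```

{"op": "apply_moves", "data": {
  "targets": [
    [[31,-36,6,2,-2.5,-7.5,1],[68,-80,15,4,-5,-15,1],[105,-123,24,6,-7.5,-22.5,1],[140,-164,33,8,-10,-30,1],[165,-194,40,10,-12.5,-37.5,1]]
  ]
}}

```text
t: 13.6
position: [0.5709, 0.2543, 0.2207]
tool_rot: [178.1, -2.6, 79.9]
ft_force: [0.9, -0.5, -5.2]
grip_width: 0.019
```

```bash
python3 - <<'E'
from h import *
delta(dp(.13,.027,.22),DR)
E
```

```text
t 13.6 pos [0.5709 0.2543 0.2207] rpy [178.0824  -2.5896  79.8732] q [16.2044 28.1383 72.7942  1.5122 76.2041 26.0506] F [ 0.8579 -0.4606 -5.1981] w 0.019
shift [27.6 -5.3  1.8] rot [ 2.08 -2.46 -7.42] | 28.0 8.1
```

{"op": "apply_moves", "data": {
  "targets": [
    [[14,-3,1,1,-1.2,-3.7,1],[27.6,-5.3,1.8,2.1,-2.5,-7.4,1],[27.6,-5.3,1.8,2.1,-2.5,-7.4,1],[27.6,-5.3,1.8,2.1,-2.5,-7.4,1]]
  ]
}}

```text
t: 14.1
position: [0.5715, 0.2793, 0.2213]
tool_rot: [179.9, -0.0, 86.8]
ft_force: [0.1, 0.3, -5.4]
grip_width: 0.019
```

```bash
python3 - <<'E'
from h import *
delta(dp(.13,.027,.10),DR)
p=read_camera('wrist');save(p,'wrist11')
pt,Rt,s=cur();C=cloud(p);ok=p['range_z']>0
T=(C-pt)@Rt
m=ok&(abs(T[...,1])<.037)&(T[...,0]>.03)&(T[...,0]<.054)&(T[...,2]<.01)&(T[...,2]>-.03)
A=C[m];c=A.mean(0);n=np.linalg.svd(A-c,full_matrices=False)[2][2];n*=np.sign(n[2]);print('tray top n',n,'tilt deg',np.degrees(np.arccos(n[2])),'z in tool',np.percentile(T[m][:,2],[5,50,95]),m.sum())
c=np.polyfit(T[m][:,0],T[m][:,2],1);print(c)
t=read_camera('top');save(t,'top11')
E
```

```text
t 14.1 pos [0.5715 0.2793 0.2213] rpy [179.8653  -0.0283  86.8035] q [19.1566 31.2236 67.4263 -0.0253 81.2148 22.3569] F [ 0.0962  0.2598 -5.4301] w 0.019
shift [  3.1  -1.3 121.3] rot [ 0.13 -0.03 -0.45] | 121.0 0.5
tray top n [0.015  0.0678 0.9976] tilt deg 3.981973473462865 z in tool [-0.0144 -0.0132 -0.0117] 10767
[ 0.0683 -0.0159]
```

View pics/wrist11.png

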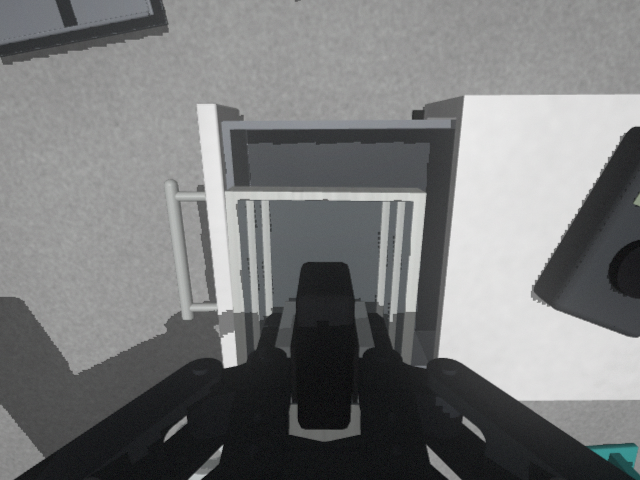

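View pics/top11.png

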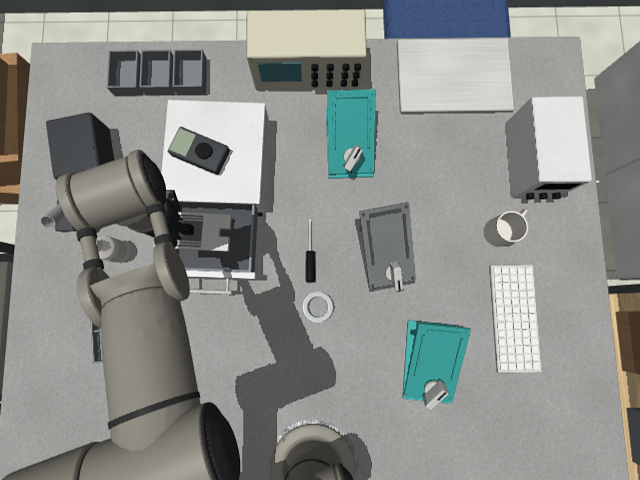

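The drawer spot is clear and the tray sits about 4° nose-down in the grip, so I'll level it on the way down.

{"op": "apply_moves", "data": {
  "targets": [
    [[3,-1,30,0,1.5,-0.4,1],[3,-1,70,0,3,-0.4,1],[3,-1,110,0,3.9,-0.4,1],[3,-1,145,0,3.9,-0.4,1],[3,-1,172,0,3.9,-0.4,1]]
  ]
}}

```text
t: 14.82
position: [0.5716, 0.2817, 0.0497]
tool_rot: [179.8, -3.9, 87.2]
ft_force: [0.4, 0.1, -5.1]
grip_width: 0.019
```

{"op": "apply_moves", "data": {
  "targets": [
    [[0,0,0,0,0,0,1]]
  ]
}}

```text
t: 14.95
position: [0.5704, 0.2815, 0.049]
tool_rot: [180.0, -3.9, 87.2]
ft_force: [0.1, -0.4, -5.3]
grip_width: 0.0189
```

```bash
cat > lvl.py <<'E'
from h import *
def lvl(name):
    p=read_camera('wrist');save(p,name)
    pt,Rt,s=cur();C=cloud(p);ok=p['range_z']>0
    T=(C-pt)@Rt
    m=ok&(abs(T[...,1])<.037)&(T[...,0]>.03)&(T[...,0]<.054)&(T[...,2]<.01)&(T[...,2]>-.03)
    A=C[m];c=A.mean(0);n=np.linalg.svd(A-c,full_matrices=False)[2][2];n*=np.sign(n[2])
    print('tray top centroid',c,'n',n,'tilt',np.degrees(np.arccos(n[2])),'bottom-at-centroid',c[2]-.014)
    print('extents', ((A-H)@D).min(0),((A-H)@D).max(0))
    return p
E
python3 - <<'E'
from lvl import *
delta(dp(.13,.027,.026),DR)
lvl('wrist12')
E
```

```text
t 14.95 pos [0.5704 0.2815 0.049 ] rpy [179.9805  -3.8633  87.1733] q [17.4668 39.1553 81.9228  4.2827 57.6344 18.0414] F [ 0.0784 -0.4235 -5.2982] w 0.0189
shift [-0.6  0.2 23. ] rot [ 0.02 -3.86 -0.08] | 23.0 3.9
tray top centroid [0.5735 0.324  0.065 ] n [0.0126 0.0972 0.9952] tilt 5.6223674485435415 bottom-at-centroid 0.0510404678032884
extents [ 0.0941  0.0558 -0.0209] [ 0.1681  0.0801 -0.0031]
```

View pics/wrist12.png

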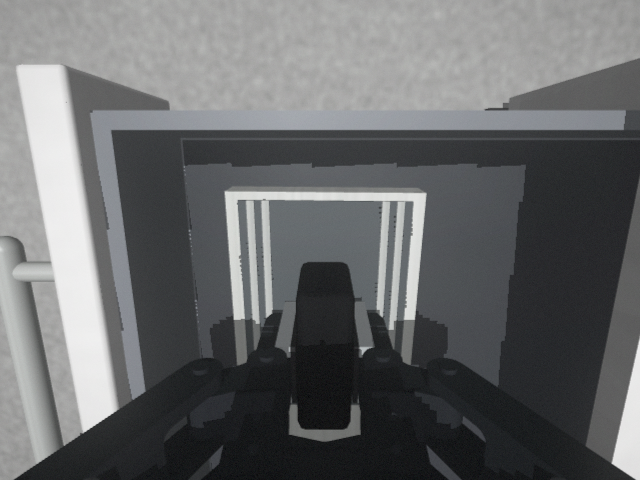

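```bash
python3 - <<'E'
from h import *
p=read_camera('wrist');pickle.dump(p,open('w13.pkl','wb'))
pt,Rt,s=cur();C=cloud(p);ok=p['range_z']>0
def prof(cols,rows):
    for v in rows: print(v,[ (C[v,u]*1000).round(1).tolist() for u in cols])
prof([235,300,325,350,415],[190,194,205,220,240,260,300,340])
prof([150,480],[200,300,330])
E
```

```text
190 [[537.6, 337.2, 64.1], [563.8, 335.8, 62.4], [574.0, 335.4, 63.6], [584.3, 334.7, 61.9], [611.1, 333.3, 61.1]]
194 [[538.3, 335.9, 67.5], [564.0, 334.7, 67.9], [573.9, 334.1, 67.3], [583.8, 333.7, 67.3], [609.8, 332.3, 66.9]]
205 [[537.9, 331.6, 67.9], [563.8, 330.4, 68.6], [573.7, 329.9, 68.3], [583.7, 329.4, 68.0], [609.9, 327.9, 66.5]]
220 [[537.0, 325.5, 67.0], [563.4, 324.4, 68.3], [573.4, 323.7, 67.4], [583.5, 323.3, 67.6], [610.0, 321.7, 66.5]]
240 [[535.9, 317.0, 66.2], [562.8, 315.9, 67.1], [573.0, 315.3, 66.7], [583.2, 315.1, 67.9], [610.2, 313.3, 66.0]]
260 [[535.2, 308.6, 66.8], [562.2, 307.3, 66.8], [572.6, 306.7, 66.7], [583.0, 306.1, 66.3], [610.3, 304.6, 65.7]]
300 [[532.4, 289.6, 63.4], [563.9, 302.9, 100.1], [572.2, 303.0, 101.5], [580.5, 302.4, 101.0], [610.7, 286.3, 65.0]]
340 [[520.4, 252.6, 28.7], [562.9, 287.8, 99.3], [571.5, 287.9, 100.2], [580.0, 287.5, 100.3], [619.7, 247.5, 28.5]]
200 [[503.7, 335.1, 66.3], [651.4, 323.4, 29.1]]
300 [[501.6, 296.1, 75.6], [653.8, 270.0, 30.0]]
330 [[501.1, 284.5, 78.8], [655.1, 251.9, 28.9]]
```

{"op": "apply_moves", "data": {
  "targets": [
    [[0,0,6,0,-1.2,0,1],[0,0,12,0,-2.4,0,1],[0,0,17,0,-2.4,0,1],[0,0,20,0,-2.4,0,1],[0,0,20,0,-2.4,0,1]]
  ]
}}

```text
t: 15.68
position: [0.572, 0.2842, 0.0313]
tool_rot: [179.7, -1.6, 87.3]
ft_force: [-0.2, 0.5, -3.5]
grip_width: 0.0189
```

```bash
cat > lv2.py <<'E'
from h import *
def lv(p):
    C=cloud(p);ok=p['range_z']>0;pt,Rt,s=cur();T=(C-pt)@Rt
    m=ok&(abs(T[...,1])>.015)&(abs(T[...,1])<.037)&(T[...,0]>.012)&(T[...,0]<.050)&(T[...,2]>-.035)&(T[...,2]<.0)
    A=C[m];z0=np.median(A[:,2])
    for i in range(5):
        X=np.c_[A[:,:2]-A[:,:2].mean(0),np.ones(len(A))];c=np.linalg.lstsq(X,A[:,2],rcond=None)[0];rs=A[:,2]-X@c;A=A[abs(rs)<max(.0015,1.5*rs.std())]
    print('n',len(A),'slopes deg x,y',np.degrees(c[:2]),'mean',A.mean(0),'res',rs.std())
E
python3 - <<'E'
from lv2 import *
p=read_camera('wrist');lv(p);delta(dp(.13,.027,.026),DR)
p=pickle.load(open('w13.pkl','rb'))
E
```

```text
n 8936 slopes deg x,y [0.0065 1.14  ] mean [0.5734 0.3154 0.046 ] res 0.0006339344322500066
t 15.72 pos [0.572  0.2842 0.0313] rpy [179.7207  -1.5704  87.2441] q [18.8363 41.0311 81.2721  1.6209 56.8694 20.7198] F [-0.194   0.7347 -3.033 ] w 0.0191
shift [-1.9 -1.3  5.3] rot [ 0.28 -1.57 -0.01] | 6.0 1.6
```

{"op": "apply_moves", "data": {
  "targets": [
    [[0,0,1,0,-0.6,0,1],[0,0,2,0,-1.1,0,1],[0,0,3,0,-1.1,0,1],[0,0,3,0,-1.1,0,1]]
  ]
}}

```text
t: 16.23
position: [0.5727, 0.2841, 0.0291]
tool_rot: [179.6, -0.5, 87.3]
ft_force: [-1.2, -1.7, 5.2]
grip_width: 0.0192
```

```bash
python3 - <<'E'
from lv2 import *
p=read_camera('wrist');lv(p);delta(dp(.13,.027,.026),DR)
E
```

```text
n 8921 slopes deg x,y [-0.0501  0.0515] mean [0.574  0.3157 0.0433] res 0.0006302033267187936
t 16.27 pos [0.5727 0.2842 0.0291] rpy [179.6248  -0.4757  87.257 ] q [19.3683 41.4603 80.758   0.3561 57.2555 21.9216] F [-0.5499 -1.5741  5.9177] w 0.019
shift [-1.8 -2.   3.1] rot [ 0.38 -0.48  0.01] | 4.0 0.6
```

The tray is level to within 0.1° and resting on the floor, since the force went from -5 N to +5 N. Releasing.

{"op": "apply_moves", "data": {
  "targets": [
    [[0,0,0,0,0,0,-0.1],[0,0,0,0,0,0,-0.1],[0,0,0,0,0,0,-0.1],[0,0,0,0,0,0,-0.1],[0,0,0,0,0,0,-0.1]]
  ]
}}

```text
t: 16.9
position: [0.5721, 0.2843, 0.028]
tool_rot: [179.7, -0.5, 87.2]
ft_force: [-0.3, -0.3, 0.3]
grip_width: 0.0472
```

{"op": "apply_moves", "data": {
  "targets": [
    [[0,0,-20,0,0,0,-0.1],[0,0,-60,0,0,0,-0.1],[0,0,-110,0,0,0,-0.1],[0,0,-150,0,0,0,-0.1],[0,0,-160,0,0,0,1]]
  ]
}}

```text
t: 17.52
position: [0.5725, 0.2835, 0.1913]
tool_rot: [179.4, -0.6, 87.3]
ft_force: [-1.0, 0.1, -0.8]
grip_width: 0.0297
```

```bash
python3 - <<'E'
from lv2 import *
p=read_camera('wrist');save(p,'wrist14')
C=cloud(p);ok=p['range_z']>0;L=(C-H)@D
m=ok&(abs(C[...,2]-.0785)<.004)&(L[...,0]>.07)&(L[...,0]<.2)&(abs(L[...,1])<.09)
print('bar',cv2.minAreaRect((L[m][:,:2]*1000).astype(np.float32)),np.median(C[m][:,2]),m.sum())
m=ok&(abs(C[...,2]-.072)<.008)&(L[...,0]>-.02)&(L[...,0]<.009)&(abs(L[...,1])<.08)
print('handle pts',m.sum(), np.percentile(L[m],[3,50,97],axis=0) if m.sum() else '')
for o in finder.spot_point(p,'drawer_handle')[:1]: print(c2w(p,o['centre']),o['score'])
s=r.state();print(s['t'],s['position'],s['grip_width'])
E
```

```text
bar ((131.3795928955078, 26.174495697021484), (19.758390426635742, 56.48255920410156), 0.4137028455734253) 0.07817734311330336 1769
handle pts 1730 [[ 0.0006 -0.061   0.003 ]
 [ 0.0055  0.004   0.0054]
 [ 0.0088  0.0592  0.0068]]
[0.4426 0.2605 0.0779] 0.58
17.625 [0.5715 0.2831 0.1887] 0.015232652494937786
```

View pics/wrist14.png

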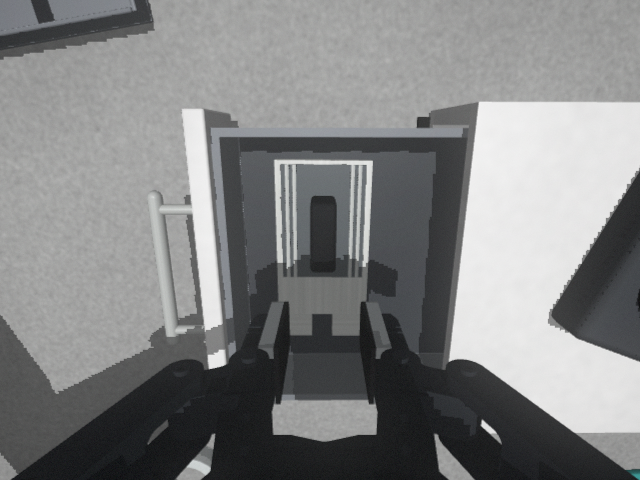

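```bash
cat >> h.py <<'E'
PR=R.from_euler('z',177.25,degrees=True).as_matrix()@np.diag([1,-1,-1.])
E
python3 - <<'E'
from h import *
delta(dp(-.05,.0,.19),PR)
E
```

```text
t 17.62 pos [0.5715 0.2831 0.1887] rpy [179.6358  -0.4987  87.2514] q [19.3011 32.297  70.6988  0.3347 76.4797 21.9744] F [ 0.1303 -0.9109  0.226 ] w 0.0152
shift [ -27.7 -180.8   -2.7] rot [  0.68  -0.11 -90.  ] | 183.0 90.0
```

{"op": "apply_moves", "data": {
  "targets": [
    [[-5,-30,-3,0,0,-10,1],[-10,-65,-3,0,0,-20,1],[-16,-105,-3,0,0,-30,1],[-22,-145,-3,0.3,0,-40,1],[-28,-181,-3,0.3,0,-50,1]]
  ]
}}

```text
t: 18.25
position: [0.3866, 0.263, 0.1879]
tool_rot: [179.9, -0.3, 137.6]
ft_force: [-0.4, 0.3, 0.6]
grip_width: 0.0002
```

{"op": "apply_moves", "data": {
  "targets": [
    [[0,0,0,0.3,0,-10,1],[0,0,0,0.3,0,-20,1],[0,0,0,0.3,0,-30,1],[0,0,0,0.3,0,-40,1],[0,0,0,0.3,0,-40,1]]
  ]
}}

```text
t: 18.88
position: [0.3882, 0.2633, 0.1883]
tool_rot: [-180.0, -0.3, 177.2]
ft_force: [-0.3, 0.7, -0.1]
grip_width: -0.0002
```

```bash
python3 - <<'E'
from h import *
delta(dp(-.05,.0,.035),PR)
p=read_camera('top');save(p,'top15')
E
```

```text
t 18.88 pos [0.3882 0.2633 0.1883] rpy [-179.9714   -0.2615  177.1619] q [ 24.7026  15.2471  97.8398   0.1037  67.1583 -62.4998] F [-0.3289  0.6792 -0.0613] w -0.0002
shift [ -2.    1.  153.3] rot [-0.03 -0.26 -0.09] | 153.0 0.3
```

View pics/top15.png

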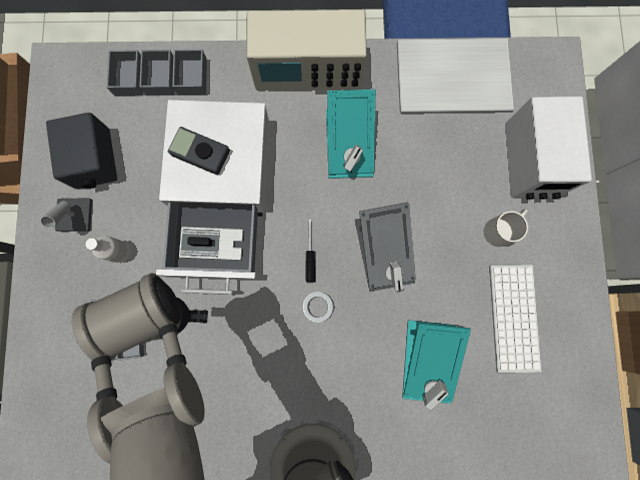

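{"op": "apply_moves", "data": {
  "targets": [
    [[-2,1,50,0,0,0,1],[-2,1,100,0,0,0,1],[-2,1,140,0,0,0,1],[-2,1,153,0,0,0,1],[-2,1,153,0,0,0,1]]
  ]
}}

```text
t: 19.55
position: [0.3907, 0.2647, 0.0367]
tool_rot: [180.0, -0.2, 177.2]
ft_force: [0.4, -1.0, 1.0]
grip_width: -0.0004
```

```bash
python3 - <<'E'
from h import *
delta(dp(-.012,.0,.035),PR)
p=read_camera('scene');save(p,'scene16');im=cv2.imread('pics/scene16.png');cv2.imwrite('pics/scene16c.png',cv2.resize(im[200:360,320:520],None,fx=4,fy=3.7,interpolation=cv2.INTER_CUBIC))
E
```

```text
t 19.55 pos [0.3907 0.2647 0.0367] rpy [179.9719  -0.1552 177.1675] q [ 24.7299  27.5263 108.0688   0.1379  44.5296 -62.5359] F [ 0.394  -1.0006  0.9548] w -0.0004
shift [-36.9  -0.6   1.6] rot [ 0.03 -0.16 -0.08] | 37.0 0.2
```

View pics/scene16c.png

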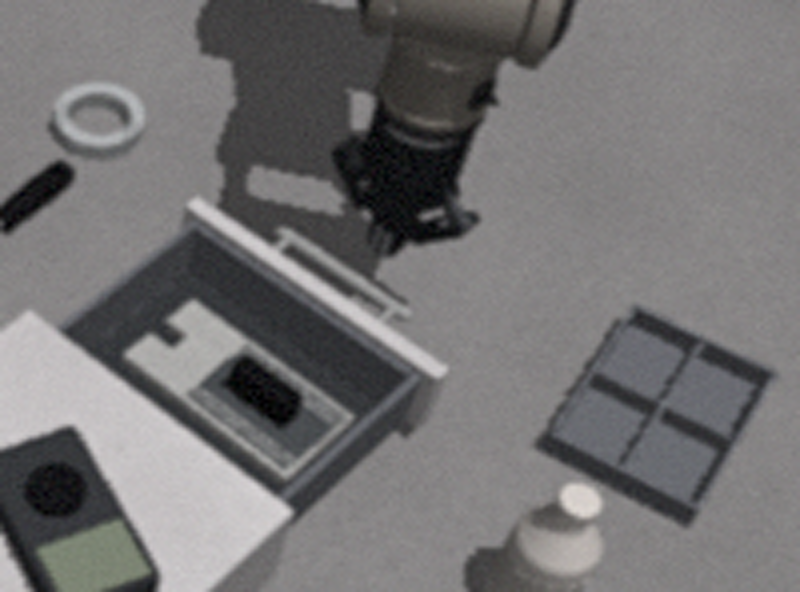

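{"op": "apply_moves", "data": {
  "targets": [
    [[-15,-0.6,4,0,0,0,1],[-30,-0.6,4,0,0,0,1],[-40,-0.6,4,0,0,0,1],[-52,-0.6,4,0,0,0,1],[-64,-0.6,4,0,0,0,1]]
  ]
}}

```text
t: 20.23
position: [0.4555, 0.261, 0.0329]
tool_rot: [179.9, -0.1, 177.2]
ft_force: [-1.7, 0.5, 1.0]
grip_width: 0.0001
```

{"op": "apply_moves", "data": {
  "targets": [
    [[-12,0,0,0,0,0,1],[-24,0,0,0,0,0,1],[-36,0,0,0,0,0,1],[-48,0,0,0,0,0,1],[-60,0,0,0,0,0,1]]
  ]
}}

```text
t: 20.85
position: [0.5155, 0.2581, 0.0327]
tool_rot: [179.9, -0.1, 177.2]
ft_force: [-1.3, -0.5, 1.1]
grip_width: -0.0003
```

```bash
python3 - <<'E'
from h import *
delta(dp(.161,.0,.033),PR)
p=read_camera('top');save(p,'top17')
E
```

```text
t 20.85 pos [0.5155 0.2581 0.0327] rpy [179.9399  -0.092  177.248 ] q [ 18.932   36.1333  91.2866   0.113   52.6434 -68.3845] F [-1.2816 -0.4551  1.0516] w -0.0003
shift [-84.9  -0.1  -0.4] rot [ 0.06 -0.09 -0.  ] | 85.0 0.1
```

View pics/top17.png

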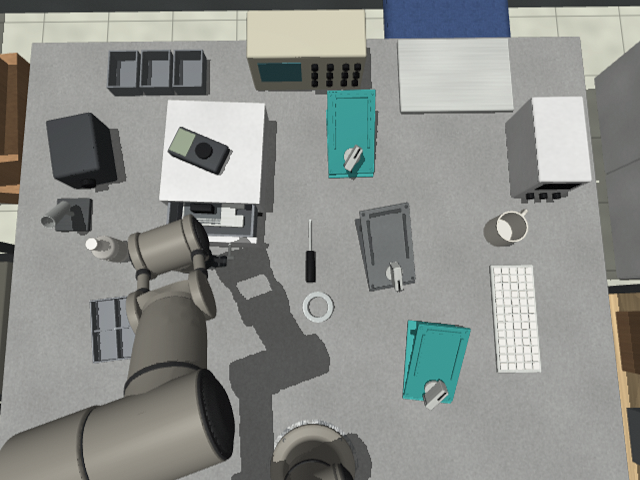

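The drawer is about two-thirds shut and the carrier is riding along under the roof. Pushing on.

{"op": "apply_moves", "data": {
  "targets": [
    [[-12,0,0,0,0,0,1],[-24,0,0,0,0,0,1],[-36,0,0,0,0,0,1],[-48,0,0,0,0,0,1],[-60,0,0,0,0,0,1]]
  ]
}}

```text
t: 21.52
position: [0.5754, 0.2553, 0.0326]
tool_rot: [179.9, -0.1, 177.2]
ft_force: [-1.6, -0.7, -0.1]
grip_width: -0.0001
```

{"op": "apply_moves", "data": {
  "targets": [
    [[-7,0,0,0,0,0,1],[-13,0,0,0,0,0,1],[-18,0,0,0,0,0,1]]
  ]
}}

```text
t: 21.9
position: [0.5929, 0.2545, 0.0327]
tool_rot: [179.9, -0.1, 177.3]
ft_force: [-1.8, -1.1, 1.7]
grip_width: 0.0001
```

{"op": "apply_moves", "data": {
  "targets": [
    [[-3,0,0,0,0,0,1],[-5,0,0,0,0,0,1]]
  ]
}}

```text
t: 22.15
position: [0.5977, 0.2543, 0.0327]
tool_rot: [179.9, -0.1, 177.3]
ft_force: [-1.5, -0.4, 0.4]
grip_width: -0.0
```

{"op": "apply_moves", "data": {
  "targets": [
    [[-2,0,0,0,0,0,1],[-4,0,0,0,0,0,1]]
  ]
}}

```text
t: 22.4
position: [0.5991, 0.2541, 0.0326]
tool_rot: [180.0, -0.4, 177.3]
ft_force: [-13.2, 0.3, 7.7]
grip_width: 0.0001
```

{"op": "apply_moves", "data": {
  "targets": [
    [[-2,0,0,0,0,0,1],[-3,0,0,0,0,0,1]]
  ]
}}

```text
t: 22.65
position: [0.599, 0.2541, 0.0326]
tool_rot: [-179.9, -0.8, 177.3]
ft_force: [-21.6, -1.5, 13.8]
grip_width: 0.0001
```

The drawer has hit its stop: 21 N with no further motion. Backing off, then a last check.

{"op": "apply_moves", "data": {
  "targets": [
    [[5,0,0,0,0,0,1],[20,0,0,0,0,0,1],[50,0,0,0,0,0,1],[80,0,-20,0,0,0,1],[100,0,-60,0,0,0,1]]
  ]
}}

```text
t: 23.28
position: [0.5029, 0.2584, 0.0921]
tool_rot: [-180.0, -0.3, 177.3]
ft_force: [0.8, -0.3, -0.1]
grip_width: 0.0001
```

{"op": "apply_moves", "data": {
  "targets": [
    [[40,0,-50,0,0,0,1],[80,0,-100,0,0,0,1],[100,0,-120,0,0,0,1],[100,0,-120,0,0,0,1]]
  ]
}}

```text
t: 23.78
position: [0.4054, 0.264, 0.2152]
tool_rot: [179.8, 0.2, 177.3]
ft_force: [0.5, 0.2, -0.3]
grip_width: -0.0003
```

```bash
python3 - <<'E'
from h import *
s=r.state();print(s['t'],s['position'],s['ft_force'])
p=read_camera('top');save(p,'top18');C=cloud(p);L=(C-F0)@F;ok=p['range_z']>0
m=ok&(L[...,2]>.055)&(L[...,2]<.085)&(np.hypot(L[...,0],L[...,1])<.045)
print('knob',cv2.minAreaRect((L[m][:,:2]*1000).astype(np.float32)),np.median(L[m][:,2]),m.sum())
for o in finder.spot_point(p,'drawer_handle')[:1]: print('handle',c2w(p,o['centre']),o['score'])
t0=pickle.load(open('top0.pkl','rb'))
for k in ['screwdriver','tape','bottle','mug','keyboard','tray']:
    a=finder.spot_point(t0,k)[:1] if 0 else []
    b=finder.spot_point(p,k)[:1];print(k,[c2w(p,o['centre']) for o in b])
E
```

```text
23.775 [0.4054 0.264  0.2152] [ 0.5343  0.1587 -0.2533]
knob ((-0.39031982421875, -0.23667240142822266), (20.82782745361328, 65.84718322753906), 89.4742431640625) 0.07004997376998018 229
handle [0.6128 0.2526 0.0704] 0.73
screwdriver [array([ 0.5532, -0.0025, -0.0038])]
tape [array([ 0.3994, -0.0173, -0.0022])]
bottle [array([0.5579, 0.5111, 0.0004])]
mug [array([ 0.5956, -0.5106,  0.0028])]
keyboard [array([ 0.3647, -0.5386,  0.0025])]
tray [array([ 0.3575,  0.5   , -0.0001])]
```

View pics/top18.png

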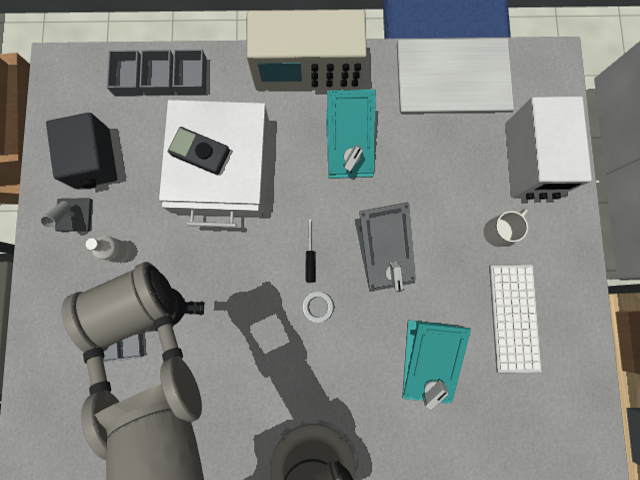

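The drawer front is flush with the housing (px 213,208), the knob line points down-slope (px 397,285), and nothing else has moved. Handing in.

```bash
python3 -c "
from h import *
print(ticket.hand_in())"
```

```text
the job is handed in; nothing more can be done
None
```

The job is done and handed in at about 24 s of the 64 s allowed; no verdict is reported. I turned the knob on the grey cradle clockwise, drew the carrier out over the stop and set it level across the drawer. Then I pushed the drawer shut against its stop.

**Last checks**
- **Knob:** it measured about 0.1° from pointing at the mark close up, and about 0.5° in the coarser final top view. That is a joint value of roughly 2.6.
- **Carrier:** it was level to within about 0.1° on the drawer floor just before I let it go. After release its grip bar was 131 mm behind the handle and 26 mm off centre. I could not see it after the drawer was shut.
- **Drawer:** it reached its stop, where the push rose to about 22 N with no further motion. The handle moved about 170 mm and the front looks flush with the housing.
- **Everything else:** the bystanders and the turquoise look-alikes look unmoved in the pictures. The arm is clear of everything.

**What disagreed**
- **Fingertips:** the wrist depth picture put them about 40 mm behind the stated tip reach. My first grip on the knob closed on air just above it, without touching, and I used the measured offset from then on.
- **Carrier tilt:** my first reading of 4° was wrong. I tipped the tool to correct for it, saw the mistake in a second measurement, and undid it before setting the carrier down.

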